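Close the snap catches of a toy shell by running a stylus round its curved edge

ROBOT

A 6-joint arm with a two-finger parallel gripper is mounted at the origin on the work surface. World frame = base frame: x ahead of the robot, y to its left, z up, the work surface at z = 0. Lengths are in m, angles in degrees, forces in N, time in s.
With the tool pointing down it reaches from about 0.4 to 0.825 m from the base axis. Payload 7 kg.
Tool frame: the origin (TCP) lies at the very end of the fingers, on their centre line; the grasp point (between the pads) lies hold_point_z behind it (hold_point_z is the distance from the TCP to the grasp point, in m); z points along the fingers, y is the direction in which the jaws open and shut (so a half turn about z gives the same grasp; the last joint's range is limited). The gripper opens to 88 mm and grips with 3 to 60 N. Pads are 19 mm wide; open, the fingers measure 130 mm over their backs; the gripper's body (78 mm by 193 mm) begins 47 mm behind the grasp point.
Start: joints at [-48.352, 20.546, 0.682, 0, -70.136, -16.507], TCP at [0.287, -0.611, 0.227] pointing down, gripper open.
Joint ranges: [-176.03, 176.03], [-82.01, 121.73], [-58.28, 71.71], [-173.87, 95.51], [-174.79, -0.11], [-173.66, 173.66]. Speed limits (degrees/s): [136.94, 136.94, 172.46, 180, 180, 180].

INTERFACE

Orientations are given as [roll, pitch, yaw] about the fixed x, y, z axes, in that order (R = Rz(yaw) Ry(pitch) Rx(roll)).
In Python, from plant import get_obs, snapshot, close_job, hold_point_z gives the robot as it stands. The module is installed in compiled form; this text tells all that it offers.
- The arm moves only by the tool jog_arm, never from a script. Its argument "commands" is a list of rows, each a list of 4 numbers: the shift along the world's x, y, z in mm, then the turn about the world's z in degrees. In form: [[x, y, z, turn], ...]. A call has exactly 10 rows; each row shifts and turns the commanded pose from where the row before left it; what a row does not reach is not made up. A row lasts 1/12 s, in which the tool goes at most 41.7 mm and 7.16 degrees, less where a joint would pass 70% of its speed; a pose out of reach is approached as far as the arm can. A call is refused whole if a number of a shift passes 41.7 or a number of a turn 7.16, either way. A call with a gripper value outside its range is refused whole. "fingers" is the finger opening in mm, from 0 to 87.6, set as the call begins (left out, the last holds). The fingers move at their own pace and stop on an object; the grip force is fixed at half the most. Time passes only in rows, so rows that do not move let the fingers close, or fill a call up. It gives the time, the measured TCP pose, the force and the opening at its end, in the units of the state.
- get_obs(): the state, without advancing time (a new reading comes with each control period).
- snapshot(name): name is "scene" or "top"; returns a dict with "image" (420x560x3 uint8, red, green, blue), "fov_y" (degrees; the focal length in pixels is half the picture's height over the tangent of half this angle, whatever the lens; pixels are square), "cx", "cy" (the principal point, pixels), "dist_coeffs" ([k1, k2, p1, p2, k3] as OpenCV has them; the pictures are not rectified), "rvec" (rotation vector, rad) and "tvec" (3), from world to camera coordinates, as OpenCV has them. Camera axes: x right, y down, z forward; pixel columns grow to the right and rows downward; lengths in m; the calibration is good to about 2 mm. A picture is of the moment at which its call begins. There is no depth.
- close_job(): hands the job in, once; it reports no verdict.
The state is a dict: "clock": time; "joint_pos": joint angles; "qvel": joint speeds; "tau": joint torques, N m; "tool_pos": TCP position; "orientation": TCP orientation; "force": force on the tool from outside, world axes, zero at the start; "moment": the same for the moment, N m; "opening": finger opening in m.
Only numpy, scipy, OpenCV 4.12 (cv2) and the standard library are available. Lean on these libraries where they do the work, as an engineer would, in place of code of your own. Each camera call takes 0.05 s, during which the arm holds its last target.

TASK

Take the closing stylus from its stand and, holding it upright, run its steel rod along the side wall of the toy shell that carries the three snap catches, from the flank of the biggest lobe well before the first catch, round lobes and waists, to well beyond the last catch on the smallest lobe, in light steady contact without lifting off or pressing hard, so that all three catches end up flush. Then stand the stylus back in its stand and let go. Only the stylus may touch the shell; leave the spool, battery tray and circuit board where they are.

Things in the scene. Friction and masses are not known exactly. Their poses are not given: they have to be found in the camera images.
- nest: Fixed metal nest holding a yellow three-lobed toy half-shell. Origin on the table under the nominal shell centre; x towards the side with the catches, y towards the big lobe, z up. Base plate 6 mm thick, x -70..+15, y -75..+75 mm; clamp bar to 38 mm high at x -69..-47. The shell stands at z 6 to 30 mm (trim to 35) and overhangs the plate at +x, its wall there upright and free.
- lobe_big (a point): Nominal centre of the shell's big lobe, an upright disc of radius 38 mm, in the nest frame at (0, +52, 18) mm. NOT exact: the shell is firmly clamped but off-centre; its frame is off the nest frame by an unmeasured amount of up to 7 mm in nest x, 6 mm in nest y and 0.1 rad of yaw about the nest origin. These points move with the nest only.
- lobe_mid (a point): Nominal centre of the middle lobe, a disc of radius 34 mm, in the nest frame at (0, 0, 18) mm; same unmeasured error. The shell is rigid: a rod driven 2 mm too deep presses too hard. Keep stylus against shell at about 2 to 6 N; short peaks to 15 N do no harm, more would crack it.
- lobe_small (a point): Nominal centre of the small lobe, a disc of radius 30 mm, in the nest frame at (0, -46, 18) mm; same unmeasured error. The outline is the union of the three discs and two flat waist walls.
- waist_a (a point): Nominal middle of the flat wall that fills the waist between big and middle lobe: nest frame (29.5, 23, 18) mm, wall facing nest +x, 26 mm long (y 10..36), its ends hidden inside the lobes; same unmeasured error.
- waist_b (a point): Nominal middle of the flat wall between middle and small lobe: nest frame (26, -26, 18) mm, wall facing nest +x, 24 mm long (y -38..-14), its ends hidden inside the lobes; same unmeasured error.
- catch1 (a joint): White snap catch on the big lobe, at the +x crest of the lobe (shell x=38, y=+52 mm): a rounded bump (radius 14 mm, upright axis, z 9..23 mm) standing 3 mm proud of the wall when 0; it slides inward along shell -x. Value in m, 0 proud, 0.003 flush; takes about 1.5 N to push and stays where it is left. Start the run about 20 mm before it, on the +y flank.
- catch2 (a joint): The same catch on the middle lobe (shell x=34, y=0).
- catch3 (a joint): The same catch on the small lobe (shell x=30, y=-46 mm). Carry the run on about 20 mm past it, on the -y flank.
- stylus: Loose closing stylus, 109 mm long, about 0.09 kg, standing upright in the stand at the start. Origin at the lower end of its rod on its axis, z up along it, x and y square to the handle's faces. Steel rod 8 mm in diameter from z 0 to 40 mm, then a square handle 24 x 24 mm from z 40 to 106 mm; the handle's underside is a flat shoulder that rests on the stand's top. Grip it firmly: side load on the rod can tilt it in the fingers.
- stylus_tip (a point): The lower end of the stylus rod, on its axis (same as the origin of the stylus).
- stylus_handle (a point): Point on the stylus axis 75 mm above the tip, in the lower middle of the handle.
- stand: Fixed grey block 70 x 70 x 50 mm high, origin under its centre; a plain round hole 17 mm wide and 46 mm deep in the middle of its top takes the rod; the handle's shoulder rests on the top, so that the stylus tip is then 10 mm above the table.
- stand_mouth (a point): Centre of the hole's mouth on the stand's top, 50 mm above the table.
- spool: Bystander: solder spool, 64 mm in diameter, 50 mm high, origin under its centre.
- battery_tray: Bystander: open black battery tray with three cells, 64 x 60 x 18 mm high, origin under its centre.
- board: Bystander: small circuit board 50 x 65 mm, up to 13 mm high, origin under its centre.
Not all that is in view belongs to the job. What is shaped like the stand but turquoise is not meant.

How it is judged:
By the outcome, as a careful person would: the job done as asked, in the order asked, and still so for the second after the job is handed in, with the robot touching nothing.
It also fails if it takes over 72 s, if anything falls off the work surface, if the arm or the gripper's body presses on something with over 40 N, if the wrist force passes 120 N, or if a joint passes its speed limit or range.

## Working session

There is one attempt and no reset: what is moved stays moved. The work goes in short steps, Python scripts to look and compute and a tool call to move; the robot and the scene stay as the last step left them, time stands still between calls to the robot, and variables do not carry over. Pictures are saved under pics/ and viewed, and the job is handed in when it is done.

Besides the shell and the picture viewer there is one more tool, called after "Request:" by a JSON object that holds its "api" and its "payload". jog_arm: Moves the arm, as the interface text tells. Its arguments: {"type":"object","properties":{"commands":{"type":"array","items":{"type":"array","items":{"type":"number"}}},"fingers":{"type":"number"}},"required":["commands"]}

```bash
mkdir -p pics; cat > h.py <<'E'
import numpy as np, cv2
from plant import get_obs, snapshot, close_job, hold_point_z
def cam(s):
    f=210/np.tan(np.radians(s['fov_y'])/2)
    K=np.array([[f,0,s['cx']],[0,f,s['cy']],[0,0,1.]])
    return K,np.array(s['dist_coeffs'],float),np.array(s['rvec'],float).reshape(3),np.array(s['tvec'],float).reshape(3)
def ray(s,px):
    K,d,r,t=cam(s); R=cv2.Rodrigues(r)[0]
    u=cv2.undistortPoints(np.array(px,float).reshape(-1,1,2),K,d).reshape(-1,2)
    D=np.c_[u,np.ones(len(u))]@R
    return -R.T@t, D
def onz(s,px,z):
    C,D=ray(s,px); return C+D*((z-C[2])/D[:,2])[:,None]
def proj(s,P):
    K,d,r,t=cam(s); return cv2.projectPoints(np.array(P,float).reshape(-1,1,3),r,t,K,d)[0].reshape(-1,2)
def save(im,n): cv2.imwrite('pics/'+n+'.png',im[...,::-1])
E
python3 - <<'E'
from h import *
import pickle
o=get_obs(); print(o, hold_point_z if not callable(hold_point_z) else hold_point_z())
for n in('scene','top'):
    s=snapshot(n); pickle.dump(s,open(n+'0.pkl','wb')); save(s['image'],n+'0'); C,_=ray(s,[[280,210]]); print(n,s['fov_y'],C,s['dist_coeffs'])
E
```

```text
{'clock': 0.0, 'joint_pos': array([-4.83502541e+01,  2.05907081e+01,  6.34233384e-01, -2.10775256e-02,
       -7.01366109e+01, -1.65074917e+01]), 'qvel': array([ 0.0625109 ,  0.03487691, -0.05431812,  0.04542747,  0.02027673,
       -0.07390177]), 'tau': array([-6.93799320e-04, -5.82724464e+01,  2.93061680e+01,  6.99759990e+00,
        6.99918033e-03, -1.43747975e-04]), 'tool_pos': array([ 0.2865616 , -0.61060678,  0.22563138]), 'orientation': array([ 1.79905121e+02, -7.45448987e-03, -1.54864917e+02]), 'force': array([-0.39966514, -0.03308644,  0.19643437]), 'moment': array([0.02020685, 0.01443734, 0.02323973]), 'opening': 0.08767804432468998} 0.0188
scene 43.10802732290742 [1.09345631 0.23552339 1.03223922] [0.00203929 0.         0.         0.         0.        ]
top 50.81958072647858 [ 0.42044599 -0.05823201  1.03401864] [-0.05772084  0.          0.          0.          0.        ]
```

```bash
ls pics
```

```text
scene0.png
top0.png
```

View pics/scene0.png

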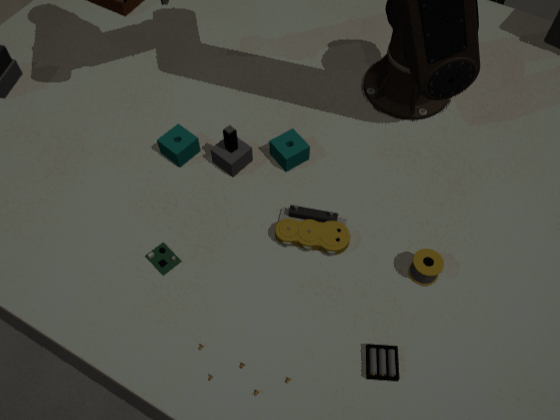

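View pics/top0.png

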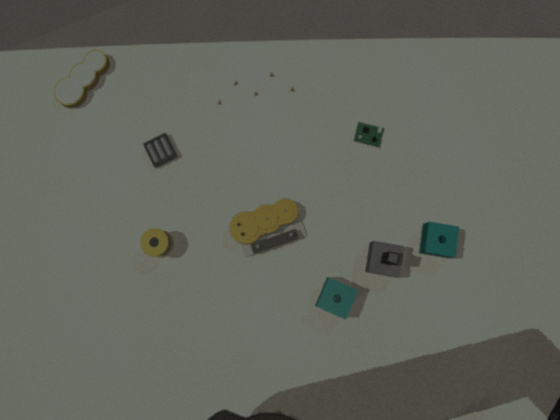

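The stylus stands in the grey block at scene (231,140) and top (387,259). The turquoise blocks at top (440,239) and (337,298) are decoys. The clamped shell with its dark clamp bar is at top (265,220), and the shell at (80,78) is loose, with no nest, so it is not meant. I'll confirm this in enlarged crops.

```bash
python3 - <<'E'
from h import *
import pickle
t=pickle.load(open('top0.pkl','rb'))['image'];s=pickle.load(open('scene0.pkl','rb'))['image']
b=lambda im:np.clip(im.astype(float)*1.8,0,255).astype(np.uint8)
def crop(im,x,y,w,h,k): return cv2.resize(b(im[y:y+h,x:x+w]),None,fx=k,fy=k,interpolation=cv2.INTER_CUBIC)
a=np.vstack([np.hstack([crop(t,220,185,95,75,4),crop(t,350,220,95,75,4)]),np.hstack([crop(s,265,190,95,75,4),crop(s,190,115,95,75,4)])])
save(a,'crops'); print(a.shape)
E
```

```text
(600, 760, 3)
```

View pics/crops.png

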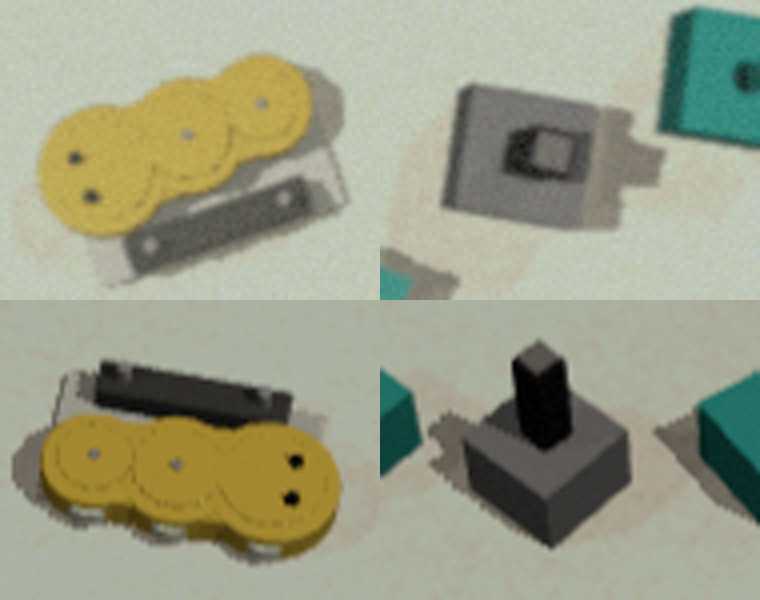

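```bash
python3 - <<'E'
from h import *
import pickle
t=pickle.load(open('top0.pkl','rb'));s=pickle.load(open('scene0.pkl','rb'))
for n,S,roi in(('top',t,(220,185,315,260)),('scene',s,(265,190,360,265))):
    hsv=cv2.cvtColor(cv2.GaussianBlur(S['image'],(3,3),0),cv2.COLOR_RGB2HSV)
    x0,y0,x1,y1=roi
    for nm,lo,hi in(('yellow',(15,110,60),(35,255,255)),):
        m=np.zeros(hsv.shape[:2],np.uint8); m[y0:y1,x0:x1]=cv2.inRange(hsv,lo,hi)[y0:y1,x0:x1]
        c=max(cv2.findContours(m,cv2.RETR_EXTERNAL,cv2.CHAIN_APPROX_NONE)[0],key=cv2.contourArea)
        print(n,nm,cv2.contourArea(c),cv2.minAreaRect(c), onz(S,[cv2.minAreaRect(c)[0]],0.03))
# rough
g=lambda S,p,z:np.round(onz(S,p,z)*1000,1)
crop=lambda x,y,x0,y0,ox=0,oy=0:[(x-ox)/4+x0-.375,(y-oy)/4+y0-.375]
# top crop features: screws small, mid; eyes; clamp bolts; stylus top
print('screws',g(t,[crop(261,103,220,185),crop(188,134,220,185),crop(75,158,220,185),crop(91,197,220,185)],.03))
print('screws scene',g(s,[crop(94,454,265,190,0,300),crop(177,464,265,190,0,300),crop(296,461,265,190,0,300),crop(291,498,265,190,0,300)],.03))
print('bolts',g(t,[crop(150,246,220,185),crop(285,199,220,185)],.038), g(s,[crop(117,371,265,190,0,300),crop(257,395,265,190,0,300)],.038))
print('stylus top',g(t,[crop(552,155,350,220,380)],.116),g(s,[crop(539,359,190,115,380,300)],.116))
st=[(472,86),(605,107),(580,228),(443,208)] 
print('stand corners',g(t,[crop(a,b,350,220,380) for a,b in st],.05))
st=[(464,440),(550,495),(630,433)]
print('stand corners sc',g(s,[crop(a,b,190,115,380,300) for a,b in st],.05))
E
```

```text
top yellow 1670.5 ((264.1500244140625, 221.45001220703125), (31.30654525756836, 70.20255279541016), 71.56504821777344) [[ 5.42385137e-01 -2.64848060e-04  3.00000000e-02]]
scene yellow 1701.5 ((312.1351623535156, 232.18917846679688), (74.96593475341797, 29.92061424255371), 9.462322235107422) [[0.54797322 0.00372398 0.03      ]]
screws [[566.9 -48.2  30. ]
 [549.9  -6.   30. ]
 [537.5  58.8  30. ]
 [515.   49.8  30. ]]
screws scene [[565.4 -46.7  30. ]
 [548.1  -4.3  30. ]
 [513.6  51.1  30. ]
 [535.8  59.2  30. ]]
bolts [[485.8  15.9  38. ]
 [510.7 -60.7  38. ]] [[516.3 -60.   38. ]
 [491.1  14.8  38. ]]
stylus top [[ 449.  -269.8  116. ]] [[ 451.1 -267.1  116. ]]
stand corners [[ 490.4 -242.4   50. ]
 [ 476.9 -316.2   50. ]
 [ 410.7 -298.4   50. ]
 [ 423.5 -223.1   50. ]]
stand corners sc [[ 480.3 -307.    50. ]
 [ 489.2 -240.6   50. ]
 [ 426.1 -224.9   50. ]]
```

```bash
cat > m.py <<'E'
from h import *
import pickle
from scipy.optimize import least_squares
t=pickle.load(open('top0.pkl','rb'));s=pickle.load(open('scene0.pkl','rb'))
crop=lambda x,y,x0,y0,ox=0,oy=0:[(x-ox)/4+x0-.375,(y-oy)/4+y0-.375]
def tri(p,q):
    A=[];b=[]
    for S,x in((t,p),(s,q)):
        C,D=ray(S,[x]);d=D[0]/np.linalg.norm(D[0]);P=np.eye(3)-np.outer(d,d);A.append(P);b.append(P@C)
    A=np.vstack(A);b=np.hstack(b);x=np.linalg.lstsq(A,b,rcond=None)[0];return np.round(1000*x,1)
for n,a,b in(('small',(261,103),(94,454)),('mid',(188,134),(177,464)),('eyeA',(75,158),(291,498)),('eyeB',(91,197),(296,461))):
    print(n,tri(crop(*a,220,185),crop(*b,265,190,0,300)))
print('sty',tri(crop(552,155,350,220,380),crop(539,359,190,115,380,300)))
# contours
def cont(S,roi):
    x0,y0,x1,y1=roi
    im=cv2.resize(S['image'][y0:y1,x0:x1],None,fx=6,fy=6,interpolation=cv2.INTER_CUBIC)
    hsv=cv2.cvtColor(cv2.GaussianBlur(im,(7,7),0),cv2.COLOR_RGB2HSV)
    m=cv2.inRange(hsv,(15,115,50),(35,255,255))
    c=max(cv2.findContours(m,cv2.RETR_EXTERNAL,cv2.CHAIN_APPROX_NONE)[0],key=cv2.contourArea).reshape(-1,2)
    return (c+.5)/6-.5+[x0,y0]
L=np.array([(0,.052,.038),(0,0,.034),(0,-.046,.030)])
def sd(p,P):
    c,sn=np.cos(p[2]),np.sin(p[2]);q=(P[:,:2]-p[:2])@np.array([[c,-sn],[sn,c]])
    d=np.min([np.hypot(*(q-l[:2]).T)-l[2] for l in L],0);return d,q
for n,S,roi in(('top',t,(220,185,315,260)),('scene',s,(265,190,360,265))):
    P=onz(S,cont(S,roi),.03)
    # for scene only far side (-x) is top rim; use points by shell x
    for sel in('all','neg','pos'):
        def f(p):
            d,q=sd(p,P)
            w=np.ones(len(d))
            if sel=='neg': w=(q[:,0]<-.008)*1.
            if sel=='pos': w=(q[:,0]>.008)*1.
            # waists ignored
            w=w*((np.abs(q[:,1]-.023)>.014)&(np.abs(q[:,1]+.026)>.013))
            return d*w
        r=least_squares(f,[.549,-.005,.38],loss='soft_l1',f_scale=.0015,diff_step=1e-4)
        print(n,sel,np.round(r.x[:2]*1000,1),np.degrees(r.x[2]).round(2),'rms mm',np.sqrt(np.mean(f(r.x)**2))*1000)
E
python3 m.py
```

```text
small [566.4 -47.3  31.1]
mid [549.3  -5.   31.4]
eyeA [537.1  59.1  32. ]
eyeB [514.5  50.5  31. ]
sty [ 448.8 -269.8  112.5]
top all [548.6  -6.7] 21.21 rms mm 1.5768933768393734
top neg [550.4  -5.8] 21.41 rms mm 0.5335700862174604
top pos [546.8  -7.1] 21.25 rms mm 0.3680780010132128
scene all [551.9  -2. ] 21.31 rms mm 1.5134369279493045
scene neg [552.3  -3.3] 22.61 rms mm 0.3019295963674647
scene pos [552.1  -0.7] 20.57 rms mm 1.1164630562716455
```

```bash
cat > st.py <<'E'
from m import *
print('----')
def up(S,roi,k=6):
    x0,y0,x1,y1=roi
    return cv2.GaussianBlur(cv2.resize(S['image'][y0:y1,x0:x1],None,fx=k,fy=k,interpolation=cv2.INTER_CUBIC),(7,7),0)
roi=(360,232,415,285);im=up(t,roi);g=cv2.cvtColor(im,cv2.COLOR_RGB2GRAY)
print('levels',g[int((258-232)*6),::12])
save(np.clip(im*2.,0,255).astype(np.uint8),'st')
roi=(205,118,260,182);im=up(s,roi);save(np.clip(im*2.,0,255).astype(np.uint8),'st_s')
E
python3 st.py|sed -n '/----/,$p'
```

```text
----
levels [107 106 103  99  53  44  67  67  66  65  59  28  25  20  37  64  62  63
  63  43  44  54  76  74  70  70  68  68]
```

View pics/st.png

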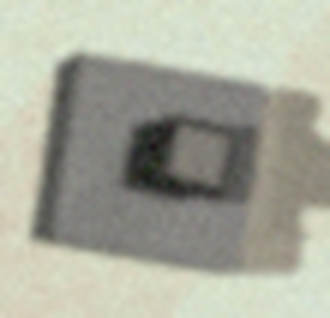

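View pics/st_s.png

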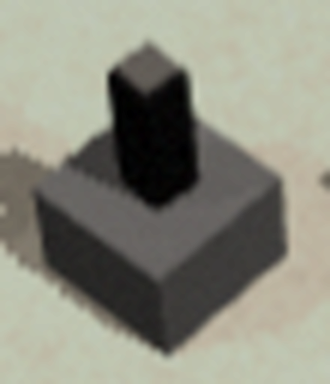

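```bash
cat >> st.py <<'E'
def U(pts,roi): return [[(x+.5)/6-.5+roi[0],(y+.5)/6-.5+roi[1]] for x,y in pts]
def show(n,P):
    P=P*1000; d=np.roll(P,-1,0)-P; print(n,'c',P.mean(0).round(1),'sides',np.hypot(*d[:,:2].T).round(1),'ang',np.degrees(np.arctan2(d[:,1],d[:,0])).round(1)%90)
rt=(360,232);rs=(205,118)
show('stand top',onz(t,U([(80,55),(268,88),(240,272),(50,240)],rt),.05))
show('handle top',onz(t,U([(176,118),(228,127),(220,185),(168,178)],rt),.116))
show('handle sc',onz(s,U([(150,42),(188,70),(150,92),(110,72)],rs),.116))
P=onz(s,U([(38,190),(163,275),(280,180)],rs),.05)*1000; print(P.round(1),'c',((P[0]+P[2])/2).round(1))
print('bottom corner',onz(s,U([(157,208)],rs),.05)*1000)
E
python3 st.py|sed -n '/----/,$p'
```

```text
----
levels [107 106 103  99  53  44  67  67  66  65  59  28  25  20  37  64  62  63
  63  43  44  54  76  74  70  70  68  68]
stand top c [ 450.5 -270.6   50. ] sides [70.8 68.7 70.8 69.3] ang [78.7 78.  79.1 78. ]
handle top c [ 452.  -269.9  116. ] sides [18.2 20.2 18.1 20.9] ang [78.8 78.9 80.9 79.3]
handle sc c [ 450.1 -267.3  116. ] sides [20.6 17.7 18.5 20.9] ang [77.3 68.6 87.8 76.7]
[[ 479.  -307.    50. ]
 [ 489.7 -241.3   50. ]
 [ 426.4 -227.1   50. ]] c [ 452.7 -267.1   50. ]
bottom corner [[ 462.94250793 -261.45336193   50.        ]]
```

Request:
{"api": "jog_arm", "payload": {"commands": [[14, 29, 0, 5], [14, 29, 0, 5], [14, 29, 0, 5], [14, 29, 0, 5], [14, 29, 0, 5], [14, 29, 0, 5], [14, 29, 0, 5], [14, 29, 0, 5], [14, 29, 0, 5], [14, 29, 0, 5]]}}

```text
clock: 0.93
tool_pos: [0.4269, -0.3195, 0.2264]
orientation: [180.0, 0.0, -104.6]
force: [1.0, -0.5, -0.5]
opening: 0.0876
```

Request:
{"api": "jog_arm", "payload": {"commands": [[6, 13, 0, 1], [6, 13, 0, 1], [6, 13, 0, 1], [6.5, 13, 0, 0.4], [0, 0, -10, 0], [0, 0, -15, 0], [0, 0, -10, 0], [0, 0, 0, 0], [0, 0, 0, 0], [0, 0, 0, 0]]}}

```text
clock: 1.77
tool_pos: [0.4513, -0.2695, 0.1918]
orientation: [-180.0, -0.0, -101.5]
force: [0.1, -0.2, 1.0]
opening: 0.0877
```

```bash
python3 - <<'E'
from h import *
o=get_obs(); print(o['tool_pos'],o['orientation'],o['force'],o['moment'],o['clock'],o['joint_pos'])
t=snapshot('top');s=snapshot('scene')
T=np.clip(t['image'][200:310,320:460].astype(float)*1.8,0,255).astype(np.uint8)
S=np.clip(s['image'][60:190,160:320].astype(float)*1.8,0,255).astype(np.uint8)
a=np.hstack([cv2.resize(T,(400,314)),cv2.resize(S,(386,314))]);save(a,'over')
E
```

```text
[ 0.45130977 -0.26951346  0.1918412 ] [-1.79997145e+02 -1.91939935e-02 -1.01482034e+02] [ 0.09594723 -0.17510976  0.99120877] [0.02464019 0.05719117 0.00935604] 1.7667 [-9.43005232e+00  8.00909697e+00 -2.09847717e+01  2.20475088e-02
 -6.10039668e+01 -2.06266807e+00]
```

View pics/over.png

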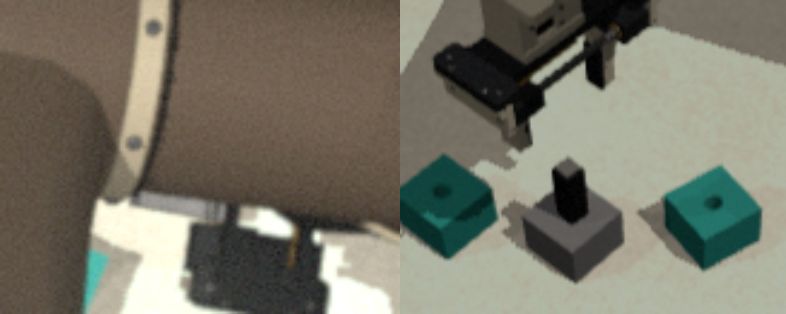

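Request:
{"api": "jog_arm", "payload": {"commands": [[0, 0, -14, 0], [0, 0, -14, 0], [0, 0, -14, 0], [0, 0, -14, 0], [0, 0, -14, 0], [0, 0, -14, 0], [0, 0, -14, 0], [0, 0, -14, 0], [0, 0, -10, 0], [0, 0, -10, 0]]}}

```text
clock: 2.7
tool_pos: [0.4516, -0.2692, 0.0593]
orientation: [-180.0, -0.0, -101.5]
force: [0.2, 0.5, 0.9]
opening: 0.0873
```

Request:
{"api": "jog_arm", "payload": {"commands": [[0, 0, -1, 0], [0, 0, 0, 0], [0, 0, 0, 0], [0, 0, 0, 0], [0, 0, 0, 0], [0, 0, 0, 0], [0, 0, 0, 0], [0, 0, 0, 0], [0, 0, 0, 0], [0, 0, 0, 0]], "fingers": 15}}

```text
clock: 3.53
tool_pos: [0.4512, -0.2691, 0.0586]
orientation: [-180.0, -0.0, -101.5]
force: [0.4, 0.9, -0.0]
opening: 0.0264
```

```bash
python3 - <<'E'
from h import *
o=get_obs(); print(o['tool_pos'],o['orientation'],o['force'],o['moment'],o['clock'],o['opening'])
E
```

```text
[ 0.45123234 -0.26905774  0.05861504] [-1.79995159e+02 -3.73329705e-04 -1.01459671e+02] [ 0.35477096  0.93869456 -0.02640178] [ 0.02546663  0.2171365  -0.00100768] 3.5333 0.026405983355822935
```

Request:
{"api": "jog_arm", "payload": {"commands": [[0, 0, 0, 0], [0, 0, 0, 0], [0, 0, 0, 0], [0, 0, 0, 0], [0, 0, 0, 0], [0, 0, 0, 0], [0, 0, 0, 0], [0, 0, 0, 0], [0, 0, 0, 0], [0, 0, 0, 0]], "fingers": 0}}

```text
clock: 4.37
tool_pos: [0.4512, -0.2691, 0.0586]
orientation: [180.0, -0.0, -101.5]
force: [-0.5, -0.3, 2.1]
opening: 0.0244
```

```bash
python3 - <<'E'
from h import *
o=get_obs(); print(o['tool_pos'],o['orientation'],o['force'],o['moment'],o['clock'],o['opening'])
E
```

```text
[ 0.45120555 -0.26906036  0.05857775] [ 1.79997026e+02 -1.57445675e-03 -1.01460138e+02] [-0.50887403 -0.25491149  2.09018106] [0.04936487 0.29573934 0.00589675] 4.3667 0.02435996797575862
```

Request:
{"api": "jog_arm", "payload": {"commands": [[0, 0, 2, 0], [0, 0, 6, 0], [0, 0, 10, 0], [0, 0, 12, 0], [0, 0, 12, 0], [0, 0, 12, 0], [0, 0, 10, 0], [0, 0, 6, 0], [0, 0, 0, 0], [0, 0, 0, 0]]}}

```text
clock: 5.2
tool_pos: [0.4513, -0.269, 0.1288]
orientation: [-180.0, 0.0, -101.5]
force: [0.1, -0.6, -1.5]
opening: 0.0246
```

```bash
python3 - <<'E'
from h import *
o=get_obs(); print(o['tool_pos'],o['orientation'],o['force'],o['moment'],o['clock'],o['opening'])
s=snapshot('scene')
S=np.clip(s['image'][60:190,160:320].astype(float)*2.2,0,255).astype(np.uint8)
save(cv2.resize(S,(640,520),interpolation=cv2.INTER_CUBIC),'lift')
E
```

```text
[ 0.45129451 -0.26896809  0.12880111] [-1.79961273e+02  1.14928114e-02 -1.01465068e+02] [ 0.10681305 -0.55378484 -1.51686315] [0.03872717 0.12795337 0.00561767] 5.2 0.02456054679745174
```

View pics/lift.png

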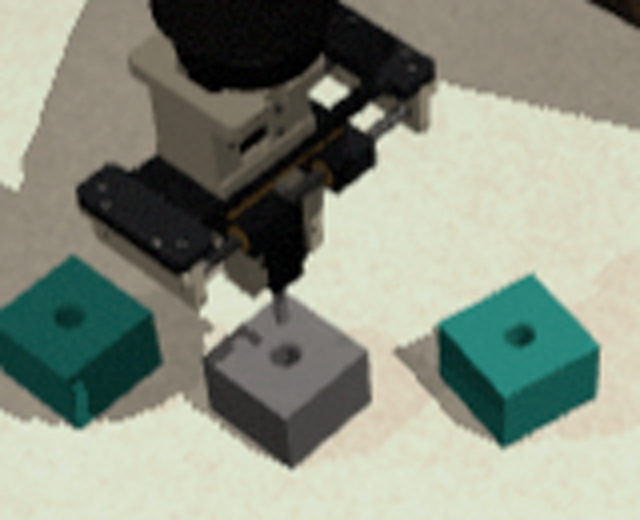

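```bash
python3 - <<'E'
from h import *
import pickle
s=pickle.load(open('scene0.pkl','rb'))
print(onz(s,[[160+281/4-.375,60+322/4-.375]],.080)*1000, onz(s,[[160+286/4-.375,60+354/4-.375]],.05)*1000)
R=cv2.Rodrigues
E
```

```text
[[ 452.91208847 -267.74513348   80.        ]] [[ 451.96688701 -267.52986296   50.        ]]
```

Request:
{"api": "jog_arm", "payload": {"commands": [[6, 20, 0, 2], [6, 20, 0, 2], [6, 20, 0, 2], [6, 20, 0, 2], [6, 20, 0, 2], [6, 20, 0, 2], [6, 20, 0, 2], [6, 20, 0, 2], [6, 20, 0, 2], [6, 20, 0, 2]]}}

```text
clock: 6.08
tool_pos: [0.5109, -0.0681, 0.1277]
orientation: [179.9, -0.0, -81.4]
force: [0.3, -0.2, -0.2]
opening: 0.025
```

Request:
{"api": "jog_arm", "payload": {"commands": [[6, 20, 0, 2], [6, 20, 0, 2], [6, 20, 0, 2], [6, 20, 0, 2], [6, 20, 0, 2], [6, 20, 0, 2], [6, 20, 0, 1.1], [4.3, 13.7, 0, 0], [0, 0, 0, 0], [0, 0, 0, 0]]}}

```text
clock: 6.92
tool_pos: [0.5572, 0.085, 0.1277]
orientation: [179.9, -0.0, -68.3]
force: [-0.3, -0.6, -1.0]
opening: 0.0244
```

```bash
python3 - <<'E'
from h import *
o=get_obs(); print(o['tool_pos'],o['orientation'],o['force'],o['moment'],o['clock'],o['opening'])
s=snapshot('scene')
S=np.clip(s['image'][140:270,260:420].astype(float)*2,0,255).astype(np.uint8)
save(cv2.resize(S,(640,520),interpolation=cv2.INTER_CUBIC),'app')
E
```

```text
[0.55718638 0.08498477 0.12769504] [ 1.79904743e+02 -5.47351290e-03 -6.83394602e+01] [-0.33284914 -0.59150307 -1.04579963] [-0.00851354  0.19442285  0.03478202] 6.9167 0.024420977388061954
```

View pics/app.png

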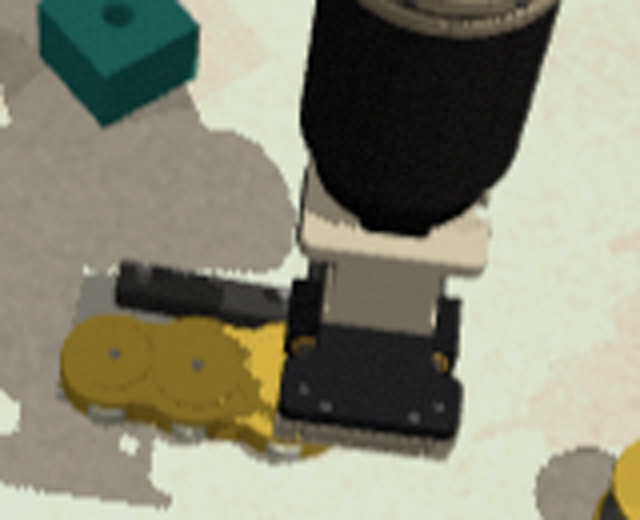

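Request:
{"api": "jog_arm", "payload": {"commands": [[0, 0, -8, 0], [0, 0, -10, 0], [0, 0, -10, 0], [0, 0, -10, 0], [0, 0, -10, 0], [0, 0, -10, 0], [0, 0, -8, 0], [0, 0, -5.5, 0], [0, 0, 0, 0], [0, 0, 0, 0]]}}

```text
clock: 7.8
tool_pos: [0.5575, 0.0846, 0.0568]
orientation: [180.0, -0.0, -68.4]
force: [-0.1, 0.6, -0.5]
opening: 0.0243
```

```bash
cat > run.py <<'E'
# usage: import; est from data file
from h import *
import json,os
from scipy.optimize import least_squares
RR=4.0
L=[(0,52,38),(0,0,34),(0,-46,30)]
# rod centre path as polyline in shell frame, nominal contact
def path():
    P=[];N=[]
    def arc(l,a0,a1):
        for a in np.linspace(a0,a1,int(abs(a1-a0)/.002)+2):
            P.append((l[0]+(l[2]+RR)*np.cos(a),l[1]+(l[2]+RR)*np.sin(a)));N.append((np.cos(a),np.sin(a)))
    def line(x,y0,y1):
        for y in np.linspace(y0,y1,60): P.append((x,y));N.append((1,0))
    a1=-np.arccos(33.5/42);b0=np.arccos(33.5/38);b1=-np.arccos(30/38);c0=np.arccos(30/34)
    arc(L[0],np.radians(36),a1);line(33.5,52+42*np.sin(a1),38*np.sin(b0));arc(L[1],b0,b1)
    line(30,38*np.sin(b1),-46+34*np.sin(c0));arc(L[2],c0,np.radians(-48))
    return np.array(P),np.array(N)
P,N=path(); S=np.r_[0,np.cumsum(np.hypot(*np.diff(P,axis=0).T))]
def W(p,v,vec=False):
    c,s=np.cos(p[2]),np.sin(p[2]);r=np.asarray(v)@np.array([[c,s],[-s,c]]);return r if vec else r+p[:2]
def inv(p,v):
    c,s=np.cos(p[2]),np.sin(p[2]);return (np.asarray(v)-p[:2])@np.array([[c,-s],[s,c]])
def gap(p,x): # signed gap (outside +) of rod centre to nominal path, plus arclength, normal
    q=inv(p,x);l=[np.hypot(q[0]-a,q[1]-b)-r-RR for a,b,r in L]+[q[0]-33.5 if 10<q[1]<36 else 99,q[0]-30 if -38<q[1]<-14 else 99]
    g=min(l);i=np.argmin(np.hypot(*(P-q).T));return g,S[i],N[i]
p0=np.array([549.2,-5.0,np.radians(21.6)])
def fit(D):  # D rows: x,y,pen
    D=np.array(D).reshape(-1,3)
    f=lambda p:np.r_[[ (gap(p,d[:2])[0]+d[2])/.2 for d in D],(p-p0)/[1.5,1.5,np.radians(.7)]]
    return least_squares(f,p0,diff_step=1e-5,x_scale=[1,1,.01]).x if len(D) else p0
E
cat > now.py <<'E'
from run import *
o=get_obs();x=o['tool_pos'][:2]*1000;D=json.load(open('D.json')) if os.path.exists('D.json') else []
p=fit(D);g,s,n=gap(p,x);nw=W(p,n,True);F=o['force']
print('t',o['clock'],'tcp',(o['tool_pos']*1000).round(2),'ori',o['orientation'].round(2),'F',F.round(2),'M',o['moment'].round(3))
print('pose',p[:2].round(2),np.degrees(p[2]).round(2),'gap',round(g,2),'s',round(s,1),'/',round(S[-1],1),'n',nw.round(3),'Fn',round(F[:2]@nw,2),'Ft',round(F[:2]@[-nw[1],nw[0]],2),'shell',inv(p,x).round(1))
E
python3 now.py
```

```text
t 7.8 tcp [557.5   84.61  56.77] ori [ 1.7996e+02 -1.0000e-02 -6.8350e+01] F [-0.07  0.64 -0.55] M [ 0.015  0.072 -0.021]
pose [549.2  -5. ] 21.6 gap 7.56 s 0.9 / 157.9 n [0.554 0.832] Fn 0.49 Ft 0.41 shell [40.7 80.3]
```

Request:
{"api": "jog_arm", "payload": {"commands": [[-0.55, -0.83, -0.8, 0], [-0.55, -0.83, 0, 0], [-0.55, -0.83, 0, 0], [-0.55, -0.83, 0, 0], [-0.55, -0.83, 0, 0], [0, 0, 0, 0], [0, 0, 0, 0], [0, 0, 0, 0], [0, 0, 0, 0], [0, 0, 0, 0]]}}

```text
clock: 8.63
tool_pos: [0.5548, 0.0805, 0.0563]
orientation: [-180.0, -0.0, -68.4]
force: [-0.1, -1.1, -0.4]
opening: 0.0247
```

```bash
python3 now.py
```

```text
t 8.6333 tcp [554.82  80.53  56.26] ori [-180.     -0.    -68.36] F [-0.08 -1.06 -0.43] M [-0.002  0.117  0.001]
pose [549.2  -5. ] 21.6 gap 2.68 s 0.9 / 157.9 n [0.554 0.832] Fn -0.93 Ft -0.52 shell [36.7 77.5]
```

Request:
{"api": "jog_arm", "payload": {"commands": [[-0.22, -0.33, 0, 0], [-0.22, -0.33, 0, 0], [-0.22, -0.33, 0, 0], [-0.22, -0.33, 0, 0], [0, 0, 0, 0], [0, 0, 0, 0], [0, 0, 0, 0], [0, 0, 0, 0], [0, 0, 0, 0], [0, 0, 0, 0]]}}

```text
clock: 9.47
tool_pos: [0.5539, 0.0792, 0.0563]
orientation: [180.0, -0.0, -68.4]
force: [-0.7, 0.4, -1.0]
opening: 0.0246
```

```bash
python3 now.py
```

```text
t 9.4667 tcp [553.91  79.19  56.26] ori [180.    -0.   -68.36] F [-0.71  0.44 -1.04] M [-0.017  0.063  0.043]
pose [549.2  -5. ] 21.6 gap 1.05 s 0.9 / 157.9 n [0.554 0.832] Fn -0.03 Ft 0.84 shell [35.4 76.5]
```

Request:
{"api": "jog_arm", "payload": {"commands": [[-0.11, -0.17, 0, 0], [-0.11, -0.17, 0, 0], [-0.11, -0.17, 0, 0], [-0.11, -0.17, 0, 0], [0, 0, 0, 0], [0, 0, 0, 0], [0, 0, 0, 0], [0, 0, 0, 0], [0, 0, 0, 0], [0, 0, 0, 0]]}}

```text
clock: 10.3
tool_pos: [0.5535, 0.0785, 0.0563]
orientation: [-180.0, 0.0, -68.4]
force: [0.5, -0.1, -0.1]
opening: 0.0248
```

```bash
python3 now.py
```

```text
t 10.3 tcp [553.5   78.54  56.27] ori [-180.      0.    -68.36] F [ 0.46 -0.06 -0.13] M [-0.016  0.146  0.002]
pose [549.2  -5. ] 21.6 gap 0.28 s 0.9 / 157.9 n [0.554 0.832] Fn 0.21 Ft -0.42 shell [34.8 76.1]
```

Request:
{"api": "jog_arm", "payload": {"commands": [[-0.11, -0.17, 0, 0], [-0.11, -0.17, 0, 0], [-0.11, -0.17, 0, 0], [-0.11, -0.17, 0, 0], [0, 0, 0, 0], [0, 0, 0, 0], [0, 0, 0, 0], [0, 0, 0, 0], [0, 0, 0, 0], [0, 0, 0, 0]]}}

```text
clock: 11.13
tool_pos: [0.5533, 0.0781, 0.0564]
orientation: [-180.0, 0.0, -68.4]
force: [0.7, 3.6, -0.7]
opening: 0.0244
```

```bash
python3 now.py
```

```text
t 11.1333 tcp [553.32  78.11  56.38] ori [-1.7996e+02  1.0000e-02 -6.8350e+01] F [ 0.69  3.58 -0.72] M [ 1.819 -0.234  0.004]
pose [549.2  -5. ] 21.6 gap -0.17 s 1.0 / 157.9 n [0.556 0.831] Fn 3.36 Ft 1.41 shell [34.4 75.8]
```

```bash
cat > plan.py <<'E'
import sys
from run import *
# args: ds, target Fn, add(0/1), gain override
ds=float(sys.argv[1]);Ft=float(sys.argv[2]);add=int(sys.argv[3]);kc=10.
o=get_obs();x=o['tool_pos'][:2]*1000;D=json.load(open('D.json')) if os.path.exists('D.json') else []
M=o['moment'];F=o['force'];Fm=np.array([-(M[1]-.1)/.51,M[0]/.51])
p=fit(D);g0,s,n=gap(p,x);Fn0=Fm@W(p,n,True)
if add: D.append([x[0],x[1],max(Fn0,0)/30]);json.dump(D,open('D.json','w'))
p=fit(D);g,s,n=gap(p,x);nw=W(p,n,True);tw=np.array([-nw[1],nw[0]])
Fn=Fm@nw
print('t',round(o['clock'],2),'z',(o['tool_pos'][2]*1000).round(1),'ori',o['orientation'].round(2),'F',F.round(1),'Fm',Fm.round(2),'|Fm|',np.hypot(*Fm).round(2))
print('pose',p[:2].round(2),np.degrees(p[2]).round(2),'gap before/after',round(g0,2),round(g,2),'s',round(s,1),'Fn',round(Fn,2),'Ft',round(Fm@tw,2),'shell',inv(p,x).round(1))
corr=np.clip((Ft-Fn)/kc*.7,-.6,.6)
ss=np.clip(s+ds*np.arange(0,11)/10,0,S[-1])
pt=np.array([[np.interp(u,S,P[:,0]),np.interp(u,S,P[:,1])] for u in ss])
nn=np.array([N[np.searchsorted(S,u).clip(0,len(N)-1)] for u in ss])
loadoff=Fn/kc
pt=pt-nn*(loadoff+corr*np.minimum(np.arange(11)/4,1))[:,None]
w=W(p,pt); r=np.diff(w,axis=0)
c=0;out=[]
cum=np.round((w-w[0])/.05)*.05
for d in np.diff(np.vstack([[0,0],cum[1:]]),axis=0): out.append([float(round(d[0],2)),float(round(d[1],2)),0,0])
print(out,'corr',round(corr,2))
E
python3 plan.py 4 4 1
```

```text
t 11.13 z 56.4 ori [-1.7996e+02  1.0000e-02 -6.8350e+01] F [ 0.7  3.6 -0.7] Fm [0.65 3.57] |Fm| 3.63
pose [549.17  -5.04] 21.61 gap before/after -0.17 -0.11 s 1.0 Fn 3.33 Ft 1.44 shell [34.5 75.8]
[[0.3, -0.25, 0, 0], [0.35, -0.2, 0, 0], [0.3, -0.25, 0, 0], [0.3, -0.25, 0, 0], [0.35, -0.25, 0, 0], [0.3, -0.2, 0, 0], [0.35, -0.25, 0, 0], [0.3, -0.25, 0, 0], [0.3, -0.25, 0, 0], [0.3, -0.25, 0, 0]] corr 0.05
```

Request:
{"api": "jog_arm", "payload": {"commands": [[0.3, -0.25, 0, 0], [0.35, -0.2, 0, 0], [0.3, -0.25, 0, 0], [0.3, -0.25, 0, 0], [0.35, -0.25, 0, 0], [0.3, -0.2, 0, 0], [0.35, -0.25, 0, 0], [0.3, -0.25, 0, 0], [0.3, -0.25, 0, 0], [0.3, -0.25, 0, 0]]}}

```text
clock: 11.97
tool_pos: [0.5564, 0.0758, 0.0563]
orientation: [-180.0, 0.0, -68.4]
force: [1.4, 4.8, -0.1]
opening: 0.0244
```

```bash
python3 plan.py 5 4 1
```

```text
t 11.97 z 56.3 ori [-1.7996e+02  2.0000e-02 -6.8360e+01] F [ 1.4  4.8 -0.1] Fm [0.64 4.03] |Fm| 4.08
pose [549.16  -5.04] 21.61 gap before/after -0.12 -0.12 s 5.0 Fn 3.53 Ft 2.05 shell [36.5 72.5]
[[0.4, -0.3, 0, 0], [0.35, -0.35, 0, 0], [0.35, -0.35, 0, 0], [0.4, -0.3, 0, 0], [0.35, -0.35, 0, 0], [0.35, -0.35, 0, 0], [0.35, -0.3, 0, 0], [0.4, -0.35, 0, 0], [0.35, -0.35, 0, 0], [0.35, -0.35, 0, 0]] corr 0.03
```

Request:
{"api": "jog_arm", "payload": {"commands": [[0.4, -0.3, 0, 0], [0.35, -0.35, 0, 0], [0.35, -0.35, 0, 0], [0.4, -0.3, 0, 0], [0.35, -0.35, 0, 0], [0.35, -0.35, 0, 0], [0.35, -0.3, 0, 0], [0.4, -0.35, 0, 0], [0.35, -0.35, 0, 0], [0.35, -0.35, 0, 0]]}}

```text
clock: 12.8
tool_pos: [0.5602, 0.0723, 0.0564]
orientation: [-180.0, 0.0, -68.4]
force: [0.9, 4.7, -0.3]
opening: 0.0245
```

```bash
python3 plan.py 5 4 1
```

```text
t 12.8 z 56.4 ori [-1.7996e+02  1.0000e-02 -6.8350e+01] F [ 0.9  4.7 -0.3] Fm [0.97 3.96] |Fm| 4.08
pose [549.15  -5.03] 21.61 gap before/after -0.12 -0.12 s 10.1 Fn 3.45 Ft 2.18 shell [38.8 67.9]
[[0.35, -0.35, 0, 0], [0.3, -0.4, 0, 0], [0.35, -0.35, 0, 0], [0.3, -0.4, 0, 0], [0.35, -0.35, 0, 0], [0.3, -0.4, 0, 0], [0.3, -0.35, 0, 0], [0.35, -0.4, 0, 0], [0.3, -0.4, 0, 0], [0.3, -0.4, 0, 0]] corr 0.04
```

Request:
{"api": "jog_arm", "payload": {"commands": [[0.35, -0.35, 0, 0], [0.3, -0.4, 0, 0], [0.35, -0.35, 0, 0], [0.3, -0.4, 0, 0], [0.35, -0.35, 0, 0], [0.3, -0.4, 0, 0], [0.3, -0.35, 0, 0], [0.35, -0.4, 0, 0], [0.3, -0.4, 0, 0], [0.3, -0.4, 0, 0]]}}

```text
clock: 13.63
tool_pos: [0.5633, 0.0689, 0.0564]
orientation: [-179.9, 0.0, -68.4]
force: [0.4, 6.4, -0.5]
opening: 0.0242
```

```bash
python3 plan.py 5 4 0
```

```text
t 13.63 z 56.4 ori [-1.7995e+02  4.0000e-02 -6.8360e+01] F [ 0.4  6.4 -0.5] Fm [0.18 5.13] |Fm| 5.14
pose [549.15  -5.03] 21.61 gap before/after -0.03 -0.03 s 14.7 Fn 3.27 Ft 3.96 shell [40.4 63.5]
[[0.3, -0.4, 0, 0], [0.25, -0.4, 0, 0], [0.3, -0.4, 0, 0], [0.3, -0.45, 0, 0], [0.25, -0.4, 0, 0], [0.3, -0.4, 0, 0], [0.25, -0.4, 0, 0], [0.25, -0.45, 0, 0], [0.3, -0.4, 0, 0], [0.25, -0.45, 0, 0]] corr 0.05
```

Request:
{"api": "jog_arm", "payload": {"commands": [[0.25, -0.4, 0, 0], [0.25, -0.4, 0, 0], [0.25, -0.4, 0, 0], [0.3, -0.45, 0, 0], [0.25, -0.4, 0, 0], [0.25, -0.4, 0, 0], [0.25, -0.4, 0, 0], [0.25, -0.45, 0, 0], [0.25, -0.4, 0, 0], [0.25, -0.45, 0, 0]]}}

```text
clock: 14.47
tool_pos: [0.566, 0.0645, 0.0564]
orientation: [-179.9, 0.0, -68.4]
force: [2.3, 4.6, -1.0]
opening: 0.0239
```

```bash
python3 plan.py 5 4 0
```

```text
t 14.47 z 56.4 ori [-1.7995e+02  1.0000e-02 -6.8350e+01] F [ 2.3  4.6 -1. ] Fm [1.4 4.2] |Fm| 4.43
pose [549.15  -5.03] 21.61 gap before/after -0.23 -0.23 s 19.9 Fn 3.34 Ft 2.91 shell [41.3 58.4]
[[0.25, -0.45, 0, 0], [0.2, -0.4, 0, 0], [0.25, -0.45, 0, 0], [0.2, -0.45, 0, 0], [0.25, -0.45, 0, 0], [0.2, -0.45, 0, 0], [0.25, -0.45, 0, 0], [0.2, -0.45, 0, 0], [0.2, -0.45, 0, 0], [0.2, -0.45, 0, 0]] corr 0.05
```

Request:
{"api": "jog_arm", "payload": {"commands": [[0.2, -0.45, 0, 0], [0.2, -0.4, 0, 0], [0.2, -0.45, 0, 0], [0.2, -0.45, 0, 0], [0.25, -0.45, 0, 0], [0.2, -0.45, 0, 0], [0.25, -0.45, 0, 0], [0.2, -0.45, 0, 0], [0.2, -0.45, 0, 0], [0.2, -0.45, 0, 0]]}}

```text
clock: 15.3
tool_pos: [0.5683, 0.0598, 0.0565]
orientation: [-179.9, -0.0, -68.3]
force: [2.6, 4.1, -0.5]
opening: 0.0244
```

```bash
python3 plan.py 5 4 0
```

```text
t 15.3 z 56.5 ori [-1.7994e+02 -1.0000e-02 -6.8350e+01] F [ 2.6  4.1 -0.5] Fm [2.03 3.5 ] |Fm| 4.05
pose [549.15  -5.03] 21.61 gap before/after -0.3 -0.3 s 25.1 Fn 3.25 Ft 2.41 shell [41.7 53.3]
[[0.2, -0.45, 0, 0], [0.15, -0.5, 0, 0], [0.2, -0.45, 0, 0], [0.15, -0.45, 0, 0], [0.15, -0.45, 0, 0], [0.2, -0.5, 0, 0], [0.15, -0.45, 0, 0], [0.15, -0.5, 0, 0], [0.15, -0.45, 0, 0], [0.15, -0.5, 0, 0]] corr 0.05
```

Request:
{"api": "jog_arm", "payload": {"commands": [[0.1, -0.5, 0, 0], [0.15, -0.5, 0, 0], [0.15, -0.45, 0, 0], [0.15, -0.45, 0, 0], [0.15, -0.45, 0, 0], [0.2, -0.5, 0, 0], [0.15, -0.45, 0, 0], [0.15, -0.5, 0, 0], [0.15, -0.45, 0, 0], [0.15, -0.5, 0, 0]]}}

```text
clock: 16.13
tool_pos: [0.5699, 0.055, 0.0566]
orientation: [-179.9, -0.0, -68.3]
force: [3.6, 4.5, -0.5]
opening: 0.0243
```

```bash
python3 plan.py 5 4 0
```

```text
t 16.13 z 56.6 ori [-1.7992e+02 -1.0000e-02 -6.8350e+01] F [ 3.6  4.5 -0.5] Fm [2.64 3.14] |Fm| 4.1
pose [549.15  -5.03] 21.61 gap before/after -0.37 -0.37 s 30.2 Fn 3.42 Ft 2.27 shell [41.4 48.2]
[[0.15, -0.5, 0, 0], [0.1, -0.45, 0, 0], [0.1, -0.5, 0, 0], [0.1, -0.5, 0, 0], [0.15, -0.45, 0, 0], [0.1, -0.5, 0, 0], [0.1, -0.5, 0, 0], [0.1, -0.45, 0, 0], [0.1, -0.5, 0, 0], [0.05, -0.5, 0, 0]] corr 0.04
```

```bash
sed -i 's/\.51/.44/g' plan.py; python3 plan.py 5 4 1
```

```text
t 16.13 z 56.6 ori [-1.7992e+02 -1.0000e-02 -6.8350e+01] F [ 3.6  4.5 -0.5] Fm [3.06 3.64] |Fm| 4.76
pose [548.89  -4.79] 21.64 gap before/after -0.37 -0.16 s 30.6 Fn 3.94 Ft 2.67 shell [41.6 47.8]
[[0.15, -0.5, 0, 0], [0.1, -0.45, 0, 0], [0.15, -0.5, 0, 0], [0.1, -0.45, 0, 0], [0.1, -0.5, 0, 0], [0.1, -0.5, 0, 0], [0.1, -0.45, 0, 0], [0.1, -0.5, 0, 0], [0.1, -0.5, 0, 0], [0.05, -0.5, 0, 0]] corr 0.0
```

Request:
{"api": "jog_arm", "payload": {"commands": [[0.15, -0.5, 0, 0], [0.1, -0.45, 0, 0], [0.15, -0.5, 0, 0], [0.1, -0.45, 0, 0], [0.1, -0.5, 0, 0], [0.1, -0.5, 0, 0], [0.1, -0.45, 0, 0], [0.1, -0.5, 0, 0], [0.1, -0.5, 0, 0], [0.05, -0.5, 0, 0]]}}

```text
clock: 16.97
tool_pos: [0.571, 0.0501, 0.0566]
orientation: [-179.9, -0.0, -68.3]
force: [3.8, 3.1, -0.1]
opening: 0.0244
```

```bash
python3 plan.py 6 4 1; python3 - <<'E'
from h import *
s=snapshot('scene')
S=np.clip(s['image'][190:270,265:365].astype(float)*2.2,0,255).astype(np.uint8)
save(cv2.resize(S,(700,560),interpolation=cv2.INTER_CUBIC),'c1')
E
```

```text
t 16.97 z 56.6 ori [-1.7993e+02 -2.0000e-02 -6.8340e+01] F [ 3.8  3.1 -0.1] Fm [3.43 3.32] |Fm| 4.78
pose [548.86  -4.76] 21.65 gap before/after -0.18 -0.15 s 35.6 Fn 3.91 Ft 2.74 shell [40.8 42.9]
[[0.1, -0.6, 0, 0], [0.05, -0.6, 0, 0], [0.1, -0.55, 0, 0], [0.05, -0.6, 0, 0], [0.05, -0.6, 0, 0], [0.05, -0.6, 0, 0], [0.05, -0.6, 0, 0], [0.0, -0.6, 0, 0], [0.05, -0.55, 0, 0], [0.0, -0.6, 0, 0]] corr 0.01
```

View pics/c1.png

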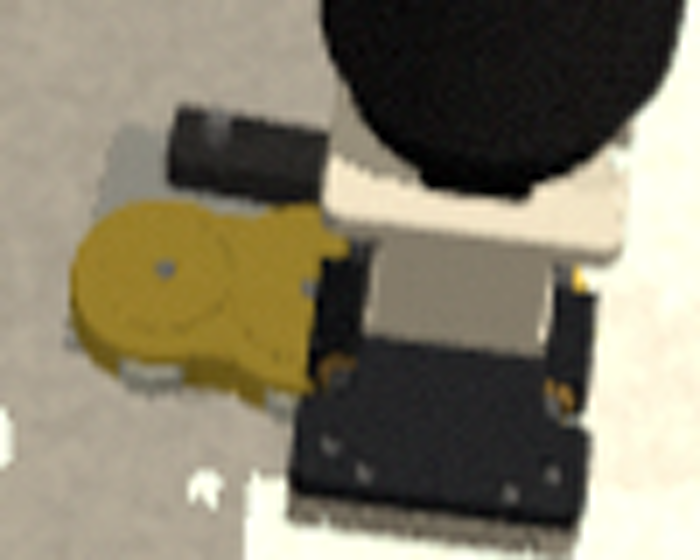

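The gripper hides catch 1 in this view, so I'm carrying on along the wall.

Request:
{"api": "jog_arm", "payload": {"commands": [[0.1, -0.6, 0, 0], [0.05, -0.6, 0, 0], [0.1, -0.55, 0, 0], [0.05, -0.6, 0, 0], [0.05, -0.6, 0, 0], [0.05, -0.6, 0, 0], [0.05, -0.6, 0, 0], [0.0, -0.6, 0, 0], [0.05, -0.55, 0, 0], [0.0, -0.6, 0, 0]]}}

```text
clock: 17.85
tool_pos: [0.5715, 0.0441, 0.0566]
orientation: [-179.9, -0.0, -68.3]
force: [4.2, 2.2, -0.3]
opening: 0.0242
```

```bash
python3 plan.py 6 4 1
```

```text
t 17.85 z 56.6 ori [-1.7993e+02 -3.0000e-02 -6.8350e+01] F [ 4.2  2.2 -0.3] Fm [4.   2.65] |Fm| 4.8
pose [548.85  -4.75] 21.65 gap before/after -0.16 -0.15 s 41.7 Fn 4.04 Ft 2.6 shell [39.1 37.1]
[[0.0, -0.6, 0, 0], [-0.0, -0.6, 0, 0], [0.0, -0.6, 0, 0], [-0.05, -0.6, 0, 0], [0.0, -0.55, 0, 0], [-0.05, -0.6, 0, 0], [-0.05, -0.6, 0, 0], [-0.05, -0.6, 0, 0], [-0.1, -0.6, 0, 0], [-0.05, -0.6, 0, 0]] corr -0.0
```

Tracking steadily.

Request:
{"api": "jog_arm", "payload": {"commands": [[0, -0.6, 0, 0], [0, -0.6, 0, 0], [0, -0.6, 0, 0], [-0.05, -0.6, 0, 0], [0, -0.55, 0, 0], [-0.05, -0.6, 0, 0], [-0.05, -0.6, 0, 0], [-0.05, -0.6, 0, 0], [-0.1, -0.6, 0, 0], [-0.05, -0.6, 0, 0]]}}

```text
clock: 18.68
tool_pos: [0.5712, 0.0381, 0.0566]
orientation: [-179.9, -0.0, -68.3]
force: [4.7, 2.4, -0.9]
opening: 0.0242
```

```bash
python3 plan.py 6 4 1;  python3 -c "
from run import *
print([ (i,S[i].round(1)) for i in range(1,len(N)) if np.hypot(*(N[i]-N[i-1]))>.05])"
```

```text
t 18.68 z 56.6 ori [-1.7992e+02 -3.0000e-02 -6.8350e+01] F [ 4.7  2.4 -0.9] Fm [4.17 1.84] |Fm| 4.56
pose [548.86  -4.76] 21.65 gap before/after -0.1 -0.11 s 47.8 Fn 3.89 Ft 2.37 shell [36.6 31.6]
[[-0.1, -0.6, 0, 0], [-0.1, -0.6, 0, 0], [-0.1, -0.55, 0, 0], [-0.1, -0.6, 0, 0], [-0.1, -0.6, 0, 0], [-0.15, -0.55, 0, 0], [-0.1, -0.6, 0, 0], [-0.15, -0.55, 0, 0], [-0.15, -0.6, 0, 0], [0.0, -0.8, 0, 0]] corr 0.01
[(639, np.float64(53.6)), (699, np.float64(62.3)), (1277, np.float64(106.1)), (1337, np.float64(112.8))]
```

Request:
{"api": "jog_arm", "payload": {"commands": [[-0.1, -0.6, 0, 0], [-0.1, -0.6, 0, 0], [-0.1, -0.55, 0, 0], [-0.1, -0.6, 0, 0], [-0.1, -0.55, 0, 0], [-0.15, -0.55, 0, 0], [-0.1, -0.55, 0, 0], [-0.15, -0.5, 0, 0], [-0.1, -0.35, 0, 0], [-0.05, -0.3, 0, 0]]}}

```text
clock: 19.52
tool_pos: [0.5702, 0.0329, 0.0566]
orientation: [-179.9, -0.0, -68.3]
force: [5.7, 1.4, -0.2]
opening: 0.0239
```

```bash
python3 plan.py 5 4 0
```

```text
t 19.52 z 56.6 ori [-1.7993e+02 -4.0000e-02 -6.8340e+01] F [ 5.7  1.4 -0.2] Fm [4.49 1.33] |Fm| 4.69
pose [548.86  -4.76] 21.65 gap before/after -0.13 -0.13 s 53.2 Fn 4.0 Ft 2.44 shell [33.7 27.1]
[[-0.05, -0.75, 0, 0], [0.15, -0.45, 0, 0], [0.2, -0.45, 0, 0], [0.2, -0.45, 0, 0], [0.15, -0.5, 0, 0], [0.2, -0.45, 0, 0], [0.2, -0.45, 0, 0], [0.2, -0.5, 0, 0], [0.15, -0.45, 0, 0], [0.2, -0.45, 0, 0]] corr -0.0
```

Request:
{"api": "jog_arm", "payload": {"commands": [[0, -0.4, 0, 0], [0.1, -0.5, 0, 0], [0.2, -0.45, 0, 0], [0.2, -0.45, 0, 0], [0.15, -0.5, 0, 0], [0.2, -0.45, 0, 0], [0.2, -0.45, 0, 0], [0.2, -0.5, 0, 0], [0.15, -0.45, 0, 0], [0.2, -0.45, 0, 0]]}}

```text
clock: 20.35
tool_pos: [0.5714, 0.0289, 0.0564]
orientation: [-179.9, 0.0, -68.4]
force: [4.0, 4.9, -0.4]
opening: 0.0238
```

```bash
python3 plan.py 4 4 1
```

```text
t 20.35 z 56.4 ori [-1.7994e+02  2.0000e-02 -6.8360e+01] F [ 4.   4.9 -0.4] Fm [3.29 4.64] |Fm| 5.69
pose [548.88  -4.75] 21.67 gap before/after -0.14 -0.15 s 57.3 Fn 4.77 Ft 3.1 shell [33.3 23. ]
[[0.15, -0.35, 0, 0], [0.15, -0.4, 0, 0], [0.2, -0.35, 0, 0], [0.15, -0.35, 0, 0], [0.15, -0.4, 0, 0], [0.15, -0.35, 0, 0], [0.15, -0.4, 0, 0], [0.15, -0.35, 0, 0], [0.15, -0.4, 0, 0], [0.15, -0.35, 0, 0]] corr -0.05
```

Request:
{"api": "jog_arm", "payload": {"commands": [[0.2, -0.3, 0, 0], [0.15, -0.4, 0, 0], [0.2, -0.35, 0, 0], [0.15, -0.35, 0, 0], [0.15, -0.4, 0, 0], [0.15, -0.35, 0, 0], [0.15, -0.4, 0, 0], [0.15, -0.35, 0, 0], [0.15, -0.4, 0, 0], [0.15, -0.35, 0, 0]]}}

```text
clock: 21.18
tool_pos: [0.5729, 0.0252, 0.0564]
orientation: [-179.9, 0.0, -68.4]
force: [4.3, 4.8, -1.3]
opening: 0.0244
```

```bash
python3 plan.py 4 3.5 1
```

```text
t 21.18 z 56.4 ori [-1.7995e+02  2.0000e-02 -6.8360e+01] F [ 4.3  4.8 -1.3] Fm [3.33 4.55] |Fm| 5.63
pose [548.91  -4.74] 21.7 gap before/after -0.12 -0.14 s 61.3 Fn 4.77 Ft 2.99 shell [33.4 19. ]
[[0.15, -0.35, 0, 0], [0.2, -0.4, 0, 0], [0.35, -0.45, 0, 0], [0.3, -0.25, 0, 0], [0.3, -0.25, 0, 0], [0.3, -0.25, 0, 0], [0.3, -0.3, 0, 0], [0.25, -0.25, 0, 0], [0.3, -0.3, 0, 0], [0.3, -0.25, 0, 0]] corr -0.09
```

Request:
{"api": "jog_arm", "payload": {"commands": [[0.2, -0.3, 0, 0], [0.2, -0.35, 0, 0], [0.3, -0.35, 0, 0], [0.3, -0.25, 0, 0], [0.3, -0.25, 0, 0], [0.3, -0.25, 0, 0], [0.3, -0.3, 0, 0], [0.25, -0.25, 0, 0], [0.3, -0.3, 0, 0], [0.3, -0.25, 0, 0]]}}

```text
clock: 22.02
tool_pos: [0.5748, 0.0226, 0.0561]
orientation: [180.0, 0.1, -68.4]
force: [0.5, 6.6, 0.2]
opening: 0.024
```

```bash
python3 plan.py 5 3.5 0
```

```text
t 22.02 z 56.1 ori [ 1.7998e+02  5.0000e-02 -6.8370e+01] F [0.5 6.6 0.2] Fm [1.09 6.41] |Fm| 6.51
pose [548.91  -4.74] 21.7 gap before/after -0.37 -0.37 s 64.5 Fn 5.4 Ft 3.62 shell [34.2 15.8]
[[0.4, -0.3, 0, 0], [0.35, -0.35, 0, 0], [0.35, -0.3, 0, 0], [0.4, -0.35, 0, 0], [0.35, -0.35, 0, 0], [0.3, -0.4, 0, 0], [0.35, -0.35, 0, 0], [0.3, -0.35, 0, 0], [0.35, -0.4, 0, 0], [0.3, -0.4, 0, 0]] corr -0.13
```

```bash
python3 plan.py 5 3 1
```

```text
t 22.02 z 56.1 ori [ 1.7998e+02  5.0000e-02 -6.8370e+01] F [0.5 6.6 0.2] Fm [1.09 6.41] |Fm| 6.51
pose [548.83  -4.81] 21.59 gap before/after -0.37 -0.27 s 64.4 Fn 5.4 Ft 3.62 shell [34.2 15.9]
[[0.4, -0.3, 0, 0], [0.35, -0.35, 0, 0], [0.4, -0.3, 0, 0], [0.35, -0.35, 0, 0], [0.35, -0.35, 0, 0], [0.35, -0.35, 0, 0], [0.3, -0.35, 0, 0], [0.35, -0.4, 0, 0], [0.3, -0.4, 0, 0], [0.35, -0.35, 0, 0]] corr -0.17
```

Request:
{"api": "jog_arm", "payload": {"commands": [[0.4, -0.25, 0, 0], [0.4, -0.3, 0, 0], [0.4, -0.3, 0, 0], [0.35, -0.35, 0, 0], [0.35, -0.35, 0, 0], [0.35, -0.35, 0, 0], [0.3, -0.35, 0, 0], [0.35, -0.4, 0, 0], [0.3, -0.4, 0, 0], [0.35, -0.35, 0, 0]]}}

```text
clock: 22.85
tool_pos: [0.5782, 0.0191, 0.056]
orientation: [180.0, 0.1, -68.4]
force: [0.8, 7.5, 0.2]
opening: 0.0241
```

```bash
python3 plan.py 5 3.5 0
```

```text
t 22.85 z 56.0 ori [ 1.7996e+02  6.0000e-02 -6.8380e+01] F [0.8 7.5 0.2] Fm [0.43 7.19] |Fm| 7.2
pose [548.83  -4.81] 21.59 gap before/after -0.14 -0.14 s 69.3 Fn 4.88 Ft 5.29 shell [36.1 11.5]
[[0.35, -0.35, 0, 0], [0.3, -0.4, 0, 0], [0.3, -0.35, 0, 0], [0.35, -0.4, 0, 0], [0.3, -0.4, 0, 0], [0.25, -0.4, 0, 0], [0.3, -0.4, 0, 0], [0.25, -0.45, 0, 0], [0.3, -0.4, 0, 0], [0.25, -0.4, 0, 0]] corr -0.1
```

Request:
{"api": "jog_arm", "payload": {"commands": [[0.35, -0.3, 0, 0], [0.35, -0.35, 0, 0], [0.3, -0.35, 0, 0], [0.35, -0.4, 0, 0], [0.3, -0.4, 0, 0], [0.25, -0.4, 0, 0], [0.3, -0.4, 0, 0], [0.25, -0.45, 0, 0], [0.3, -0.4, 0, 0], [0.25, -0.4, 0, 0]]}}

```text
clock: 23.68
tool_pos: [0.5811, 0.0151, 0.0559]
orientation: [179.9, 0.1, -68.4]
force: [1.7, 5.9, -1.4]
opening: 0.0242
```

```bash
python3 plan.py 5 3.5 0
```

```text
t 23.68 z 55.9 ori [ 1.7994e+02  5.0000e-02 -6.8370e+01] F [ 1.7  5.9 -1.4] Fm [1.44 5.42] |Fm| 5.61
pose [548.83  -4.81] 21.59 gap before/after -0.07 -0.07 s 74.3 Fn 4.07 Ft 3.86 shell [37.3  6.6]
[[0.25, -0.4, 0, 0], [0.3, -0.45, 0, 0], [0.25, -0.4, 0, 0], [0.25, -0.45, 0, 0], [0.2, -0.45, 0, 0], [0.25, -0.4, 0, 0], [0.2, -0.45, 0, 0], [0.25, -0.45, 0, 0], [0.2, -0.45, 0, 0], [0.2, -0.45, 0, 0]] corr -0.04
```

Request:
{"api": "jog_arm", "payload": {"commands": [[0.25, -0.4, 0, 0], [0.25, -0.45, 0, 0], [0.2, -0.45, 0, 0], [0.2, -0.45, 0, 0], [0.2, -0.45, 0, 0], [0.25, -0.4, 0, 0], [0.2, -0.45, 0, 0], [0.25, -0.45, 0, 0], [0.2, -0.45, 0, 0], [0.2, -0.45, 0, 0]]}}

```text
clock: 24.52
tool_pos: [0.5836, 0.0105, 0.056]
orientation: [180.0, 0.0, -68.4]
force: [2.6, 4.9, -0.8]
opening: 0.0241
```

```bash
python3 plan.py 5 4 0
```

```text
t 24.52 z 56.0 ori [ 1.7997e+02  3.0000e-02 -6.8370e+01] F [ 2.6  4.9 -0.8] Fm [2.27 4.15] |Fm| 4.73
pose [548.83  -4.81] 21.59 gap before/after 0.05 0.05 s 79.5 Fn 3.75 Ft 2.89 shell [38.   1.5]
[[0.2, -0.45, 0, 0], [0.2, -0.45, 0, 0], [0.15, -0.5, 0, 0], [0.2, -0.45, 0, 0], [0.15, -0.45, 0, 0], [0.15, -0.45, 0, 0], [0.2, -0.5, 0, 0], [0.15, -0.45, 0, 0], [0.15, -0.5, 0, 0], [0.15, -0.45, 0, 0]] corr 0.02
```

Request:
{"api": "jog_arm", "payload": {"commands": [[0.15, -0.45, 0, 0], [0.15, -0.5, 0, 0], [0.15, -0.5, 0, 0], [0.2, -0.45, 0, 0], [0.15, -0.45, 0, 0], [0.15, -0.45, 0, 0], [0.2, -0.5, 0, 0], [0.15, -0.45, 0, 0], [0.15, -0.5, 0, 0], [0.15, -0.45, 0, 0]]}}

```text
clock: 25.35
tool_pos: [0.5855, 0.0055, 0.0562]
orientation: [180.0, 0.0, -68.4]
force: [2.2, 3.4, -0.4]
opening: 0.0239
```

```bash
python3 plan.py 5 4 0
```

```text
t 25.35 z 56.2 ori [179.98   0.   -68.36] F [ 2.2  3.4 -0.4] Fm [2.66 3.03] |Fm| 4.03
pose [548.83  -4.81] 21.59 gap before/after 0.07 0.07 s 84.9 Fn 3.38 Ft 2.19 shell [37.9 -3.9]
[[0.1, -0.5, 0, 0], [0.15, -0.45, 0, 0], [0.1, -0.5, 0, 0], [0.1, -0.5, 0, 0], [0.1, -0.45, 0, 0], [0.1, -0.5, 0, 0], [0.1, -0.5, 0, 0], [0.1, -0.45, 0, 0], [0.05, -0.5, 0, 0], [0.1, -0.5, 0, 0]] corr 0.04
```

```bash
python3 plan.py 6 4 1
```

```text
t 25.35 z 56.2 ori [179.98   0.   -68.36] F [ 2.2  3.4 -0.4] Fm [2.66 3.03] |Fm| 4.03
pose [548.9   -4.81] 21.67 gap before/after 0.07 -0.01 s 84.9 Fn 3.38 Ft 2.19 shell [37.8 -3.9]
[[0.15, -0.6, 0, 0], [0.15, -0.55, 0, 0], [0.1, -0.6, 0, 0], [0.15, -0.55, 0, 0], [0.1, -0.6, 0, 0], [0.1, -0.6, 0, 0], [0.1, -0.55, 0, 0], [0.1, -0.6, 0, 0], [0.1, -0.6, 0, 0], [0.05, -0.6, 0, 0]] corr 0.04
```

Request:
{"api": "jog_arm", "payload": {"commands": [[0.15, -0.6, 0, 0], [0.1, -0.55, 0, 0], [0.1, -0.6, 0, 0], [0.15, -0.55, 0, 0], [0.1, -0.6, 0, 0], [0.1, -0.6, 0, 0], [0.1, -0.55, 0, 0], [0.1, -0.6, 0, 0], [0.1, -0.6, 0, 0], [0.05, -0.6, 0, 0]]}}

```text
clock: 26.18
tool_pos: [0.5867, -0.0003, 0.0563]
orientation: [-180.0, -0.0, -68.4]
force: [3.2, 2.6, -0.4]
opening: 0.0237
```

```bash
python3 plan.py 6 4 1
```

```text
t 26.18 z 56.3 ori [-180.     -0.    -68.36] F [ 3.2  2.6 -0.4] Fm [2.9  2.33] |Fm| 3.72
pose [548.97  -4.82] 21.73 gap before/after 0.08 0.02 s 90.9 Fn 3.16 Ft 1.97 shell [36.7 -9.8]
[[0.05, -0.6, 0, 0], [0.05, -0.6, 0, 0], [0.0, -0.6, 0, 0], [0.05, -0.55, 0, 0], [0.0, -0.6, 0, 0], [0.05, -0.6, 0, 0], [0.0, -0.6, 0, 0], [0.0, -0.6, 0, 0], [0.0, -0.6, 0, 0], [-0.05, -0.6, 0, 0]] corr 0.06
```

Request:
{"api": "jog_arm", "payload": {"commands": [[0.05, -0.6, 0, 0], [0, -0.6, 0, 0], [0, -0.6, 0, 0], [0.05, -0.55, 0, 0], [0, -0.6, 0, 0], [0.05, -0.6, 0, 0], [0, -0.6, 0, 0], [0, -0.6, 0, 0], [0, -0.6, 0, 0], [-0.05, -0.6, 0, 0]]}}

```text
clock: 27.02
tool_pos: [0.587, -0.0062, 0.0563]
orientation: [-180.0, -0.0, -68.4]
force: [4.6, 2.3, -0.4]
opening: 0.0239
```

```bash
python3 plan.py 6 4 1
```

```text
t 27.02 z 56.3 ori [-1.7998e+02 -1.0000e-02 -6.8360e+01] F [ 4.6  2.3 -0.4] Fm [4.08 2.16] |Fm| 4.62
pose [549.01  -4.85] 21.77 gap before/after 0.04 -0.0 s 96.8 Fn 4.01 Ft 2.3 shell [ 34.8 -15.3]
[[-0.05, -0.6, 0, 0], [0.0, -0.6, 0, 0], [-0.05, -0.6, 0, 0], [-0.05, -0.55, 0, 0], [-0.05, -0.6, 0, 0], [-0.1, -0.6, 0, 0], [-0.1, -0.6, 0, 0], [-0.05, -0.55, 0, 0], [-0.1, -0.6, 0, 0], [-0.15, -0.6, 0, 0]] corr -0.0
```

Request:
{"api": "jog_arm", "payload": {"commands": [[-0.05, -0.6, 0, 0], [0, -0.6, 0, 0], [-0.05, -0.6, 0, 0], [-0.05, -0.55, 0, 0], [-0.05, -0.6, 0, 0], [-0.1, -0.6, 0, 0], [-0.1, -0.6, 0, 0], [-0.05, -0.55, 0, 0], [-0.1, -0.6, 0, 0], [-0.1, -0.55, 0, 0]]}}

```text
clock: 27.85
tool_pos: [0.5863, -0.0122, 0.0563]
orientation: [-180.0, -0.0, -68.4]
force: [5.3, 0.0, 0.3]
opening: 0.0237
```

```bash
python3 plan.py 4 4 1
```

```text
t 27.85 z 56.3 ori [-1.7999e+02 -1.0000e-02 -6.8360e+01] F [5.3 0.  0.3] Fm [4.5  1.62] |Fm| 4.78
pose [549.04  -4.87] 21.79 gap before/after 0.0 -0.03 s 102.8 Fn 4.1 Ft 2.45 shell [ 31.9 -20.6]
[[-0.1, -0.4, 0, 0], [-0.05, -0.4, 0, 0], [-0.1, -0.35, 0, 0], [-0.1, -0.4, 0, 0], [-0.05, -0.4, 0, 0], [-0.1, -0.35, 0, 0], [-0.1, -0.4, 0, 0], [-0.15, -0.4, 0, 0], [0.1, -0.6, 0, 0], [0.15, -0.4, 0, 0]] corr -0.01
```

Request:
{"api": "jog_arm", "payload": {"commands": [[-0.1, -0.4, 0, 0], [-0.05, -0.4, 0, 0], [-0.1, -0.35, 0, 0], [-0.1, -0.4, 0, 0], [-0.05, -0.4, 0, 0], [-0.1, -0.35, 0, 0], [-0.1, -0.4, 0, 0], [-0.1, -0.4, 0, 0], [0, -0.4, 0, 0], [0.1, -0.4, 0, 0]]}}

```text
clock: 28.68
tool_pos: [0.5855, -0.0161, 0.0563]
orientation: [180.0, -0.0, -68.4]
force: [3.8, 2.1, -0.3]
opening: 0.0243
```

```bash
python3 plan.py 5 4 0
```

```text
t 28.68 z 56.3 ori [179.99  -0.   -68.36] F [ 3.8  2.1 -0.3] Fm [3.92 1.96] |Fm| 4.38
pose [549.04  -4.87] 21.79 gap before/after -0.3 -0.3 s 106.7 Fn 4.37 Ft 0.37 shell [ 29.7 -23.9]
[[0.2, -0.45, 0, 0], [0.2, -0.45, 0, 0], [0.15, -0.5, 0, 0], [0.2, -0.45, 0, 0], [0.2, -0.45, 0, 0], [0.2, -0.5, 0, 0], [0.15, -0.45, 0, 0], [0.2, -0.45, 0, 0], [0.2, -0.45, 0, 0], [0.2, -0.5, 0, 0]] corr -0.03
```

Request:
{"api": "jog_arm", "payload": {"commands": [[0.15, -0.4, 0, 0], [0.15, -0.4, 0, 0], [0.15, -0.4, 0, 0], [0.15, -0.4, 0, 0], [0.15, -0.4, 0, 0], [0.2, -0.4, 0, 0], [0.15, -0.4, 0, 0], [0.15, -0.4, 0, 0], [0.15, -0.4, 0, 0], [0.15, -0.4, 0, 0]]}}

```text
clock: 29.52
tool_pos: [0.5868, -0.0196, 0.0561]
orientation: [180.0, 0.0, -68.4]
force: [2.0, 5.1, -0.9]
opening: 0.0239
```

```bash
python3 plan.py 4 4 1
```

```text
t 29.52 z 56.1 ori [ 1.7998e+02  3.0000e-02 -6.8360e+01] F [ 2.   5.1 -0.9] Fm [2.94 3.89] |Fm| 4.88
pose [549.    -4.92] 21.7 gap before/after -0.41 -0.31 s 110.4 Fn 4.17 Ft 2.53 shell [ 29.7 -27.6]
[[0.15, -0.35, 0, 0], [0.15, -0.4, 0, 0], [0.15, -0.35, 0, 0], [0.15, -0.4, 0, 0], [0.15, -0.35, 0, 0], [0.25, -0.55, 0, 0], [0.3, -0.25, 0, 0], [0.3, -0.25, 0, 0], [0.3, -0.25, 0, 0], [0.3, -0.3, 0, 0]] corr -0.01
```

Request:
{"api": "jog_arm", "payload": {"commands": [[0.15, -0.35, 0, 0], [0.15, -0.4, 0, 0], [0.15, -0.35, 0, 0], [0.2, -0.35, 0, 0], [0.2, -0.3, 0, 0], [0.25, -0.35, 0, 0], [0.3, -0.25, 0, 0], [0.3, -0.25, 0, 0], [0.3, -0.25, 0, 0], [0.3, -0.25, 0, 0]]}}

```text
clock: 30.35
tool_pos: [0.5886, -0.023, 0.0559]
orientation: [179.9, 0.0, -68.4]
force: [0.6, 4.3, -1.2]
opening: 0.0243
```

```bash
python3 plan.py 4 3.5 1
```

```text
t 30.35 z 55.9 ori [ 1.7992e+02  3.0000e-02 -6.8380e+01] F [ 0.6  4.3 -1.2] Fm [0.51 4.07] |Fm| 4.1
pose [548.97  -5.03] 21.59 gap before/after -0.57 -0.38 s 114.1 Fn 3.35 Ft 2.38 shell [ 30.2 -31.3]
[[0.3, -0.25, 0, 0], [0.25, -0.3, 0, 0], [0.3, -0.25, 0, 0], [0.3, -0.3, 0, 0], [0.25, -0.3, 0, 0], [0.3, -0.25, 0, 0], [0.25, -0.3, 0, 0], [0.25, -0.3, 0, 0], [0.3, -0.3, 0, 0], [0.25, -0.3, 0, 0]] corr 0.01
```

Request:
{"api": "jog_arm", "payload": {"commands": [[0.3, -0.25, 0, 0], [0.25, -0.25, 0, 0], [0.3, -0.25, 0, 0], [0.3, -0.3, 0, 0], [0.25, -0.3, 0, 0], [0.3, -0.25, 0, 0], [0.25, -0.3, 0, 0], [0.25, -0.3, 0, 0], [0.3, -0.3, 0, 0], [0.25, -0.3, 0, 0]]}}

```text
clock: 31.18
tool_pos: [0.592, -0.0257, 0.0562]
orientation: [180.0, 0.0, -68.4]
force: [-0.2, 3.8, -0.9]
opening: 0.0243
```

```bash
python3 plan.py 4 3.5 0
```

```text
t 31.18 z 56.2 ori [ 1.7999e+02  1.0000e-02 -6.8360e+01] F [-0.2  3.8 -0.9] Fm [-0.57  4.31] |Fm| 4.35
pose [548.97  -5.03] 21.59 gap before/after 0.25 0.25 s 118.4 Fn 2.35 Ft 3.66 shell [ 32.4 -35. ]
[[0.25, -0.3, 0, 0], [0.2, -0.35, 0, 0], [0.25, -0.3, 0, 0], [0.25, -0.35, 0, 0], [0.2, -0.3, 0, 0], [0.25, -0.3, 0, 0], [0.25, -0.35, 0, 0], [0.2, -0.3, 0, 0], [0.25, -0.35, 0, 0], [0.2, -0.3, 0, 0]] corr 0.08
```

Request:
{"api": "jog_arm", "payload": {"commands": [[0.2, -0.3, 0, 0], [0.15, -0.4, 0, 0], [0.2, -0.35, 0, 0], [0.2, -0.4, 0, 0], [0.15, -0.35, 0, 0], [0.2, -0.3, 0, 0], [0.25, -0.35, 0, 0], [0.2, -0.3, 0, 0], [0.25, -0.35, 0, 0], [0.2, -0.3, 0, 0]]}}

```text
clock: 32.02
tool_pos: [0.5943, -0.0294, 0.0563]
orientation: [-180.0, -0.0, -68.4]
force: [0.0, 2.9, -0.2]
opening: 0.0237
```

```bash
python3 plan.py 4 4 0
```

```text
t 32.02 z 56.3 ori [-1.7999e+02 -1.0000e-02 -6.8360e+01] F [ 0.   2.9 -0.2] Fm [0.31 2.93] |Fm| 2.95
pose [548.97  -5.03] 21.59 gap before/after -0.16 -0.16 s 122.6 Fn 1.86 Ft 2.29 shell [ 33.2 -39.3]
[[0.2, -0.35, 0, 0], [0.15, -0.35, 0, 0], [0.2, -0.35, 0, 0], [0.15, -0.4, 0, 0], [0.2, -0.3, 0, 0], [0.2, -0.35, 0, 0], [0.2, -0.35, 0, 0], [0.15, -0.35, 0, 0], [0.2, -0.35, 0, 0], [0.2, -0.35, 0, 0]] corr 0.15
```

Request:
{"api": "jog_arm", "payload": {"commands": [[0.15, -0.4, 0, 0], [0.1, -0.4, 0, 0], [0.1, -0.4, 0, 0], [0.1, -0.4, 0, 0], [0.15, -0.35, 0, 0], [0.15, -0.35, 0, 0], [0.2, -0.35, 0, 0], [0.15, -0.35, 0, 0], [0.2, -0.35, 0, 0], [0.2, -0.35, 0, 0]]}}

```text
clock: 32.85
tool_pos: [0.596, -0.0328, 0.0564]
orientation: [-180.0, -0.0, -68.4]
force: [2.1, 4.7, -0.6]
opening: 0.0239
```

```bash
python3 plan.py 4 4 0
```

```text
t 32.85 z 56.4 ori [-179.96   -0.    -68.35] F [ 2.1  4.7 -0.6] Fm [1.9  4.22] |Fm| 4.63
pose [548.97  -5.03] 21.59 gap before/after -0.41 -0.41 s 126.5 Fn 3.59 Ft 2.92 shell [ 33.5 -43.1]
[[0.15, -0.35, 0, 0], [0.2, -0.35, 0, 0], [0.15, -0.4, 0, 0], [0.15, -0.35, 0, 0], [0.15, -0.35, 0, 0], [0.15, -0.35, 0, 0], [0.15, -0.4, 0, 0], [0.15, -0.35, 0, 0], [0.15, -0.4, 0, 0], [0.15, -0.35, 0, 0]] corr 0.03
```

Request:
{"api": "jog_arm", "payload": {"commands": [[0.1, -0.4, 0, 0], [0.15, -0.35, 0, 0], [0.15, -0.4, 0, 0], [0.1, -0.4, 0, 0], [0.15, -0.35, 0, 0], [0.15, -0.35, 0, 0], [0.15, -0.4, 0, 0], [0.15, -0.35, 0, 0], [0.15, -0.4, 0, 0], [0.15, -0.35, 0, 0]]}}

```text
clock: 33.68
tool_pos: [0.5976, -0.0367, 0.0565]
orientation: [-179.9, -0.0, -68.4]
force: [3.0, 4.9, -0.0]
opening: 0.0241
```

```bash
python3 plan.py 5 4 0
```

```text
t 33.68 z 56.5 ori [-1.7995e+02 -2.0000e-02 -6.8350e+01] F [ 3.   4.9 -0. ] Fm [2.72 3.75] |Fm| 4.64
pose [548.97  -5.03] 21.59 gap before/after -0.41 -0.41 s 130.7 Fn 3.82 Ft 2.63 shell [ 33.6 -47.3]
[[0.15, -0.45, 0, 0], [0.15, -0.5, 0, 0], [0.15, -0.45, 0, 0], [0.15, -0.5, 0, 0], [0.1, -0.45, 0, 0], [0.15, -0.5, 0, 0], [0.1, -0.45, 0, 0], [0.15, -0.5, 0, 0], [0.1, -0.5, 0, 0], [0.1, -0.45, 0, 0]] corr 0.01
```

```bash
python3 plan.py 5 4 1
```

```text
t 33.68 z 56.5 ori [-1.7995e+02 -2.0000e-02 -6.8350e+01] F [ 3.   4.9 -0. ] Fm [2.72 3.75] |Fm| 4.64
pose [548.93  -5.04] 21.54 gap before/after -0.41 -0.33 s 130.7 Fn 3.81 Ft 2.64 shell [ 33.6 -47.3]
[[0.15, -0.45, 0, 0], [0.15, -0.5, 0, 0], [0.15, -0.45, 0, 0], [0.15, -0.5, 0, 0], [0.1, -0.45, 0, 0], [0.15, -0.5, 0, 0], [0.1, -0.45, 0, 0], [0.15, -0.5, 0, 0], [0.1, -0.5, 0, 0], [0.1, -0.45, 0, 0]] corr 0.01
```

Request:
{"api": "jog_arm", "payload": {"commands": [[0.1, -0.45, 0, 0], [0.15, -0.5, 0, 0], [0.15, -0.45, 0, 0], [0.1, -0.5, 0, 0], [0.1, -0.45, 0, 0], [0.15, -0.5, 0, 0], [0.1, -0.45, 0, 0], [0.15, -0.5, 0, 0], [0.1, -0.5, 0, 0], [0.1, -0.45, 0, 0]]}}

```text
clock: 34.52
tool_pos: [0.5988, -0.0415, 0.0565]
orientation: [-179.9, -0.0, -68.3]
force: [3.3, 2.7, -0.4]
opening: 0.0238
```

```bash
python3 plan.py 6 4 0
```

```text
t 34.52 z 56.5 ori [-1.7994e+02 -2.0000e-02 -6.8350e+01] F [ 3.3  2.7 -0.4] Fm [3.42 3.17] |Fm| 4.67
pose [548.93  -5.04] 21.54 gap before/after -0.37 -0.37 s 135.8 Fn 3.96 Ft 2.47 shell [ 33.1 -52.2]
[[0.1, -0.6, 0, 0], [0.1, -0.55, 0, 0], [0.1, -0.6, 0, 0], [0.05, -0.6, 0, 0], [0.1, -0.6, 0, 0], [0.05, -0.55, 0, 0], [0.05, -0.6, 0, 0], [0.0, -0.6, 0, 0], [0.05, -0.6, 0, 0], [0.0, -0.6, 0, 0]] corr 0.0
```

Request:
{"api": "jog_arm", "payload": {"commands": [[0.1, -0.6, 0, 0], [0.1, -0.55, 0, 0], [0.1, -0.6, 0, 0], [0.05, -0.6, 0, 0], [0.1, -0.6, 0, 0], [0.05, -0.55, 0, 0], [0.05, -0.6, 0, 0], [0, -0.6, 0, 0], [0.05, -0.6, 0, 0], [0, -0.6, 0, 0]]}}

```text
clock: 35.35
tool_pos: [0.5995, -0.0475, 0.0565]
orientation: [-179.9, -0.0, -68.3]
force: [4.4, 2.6, -0.7]
opening: 0.0239
```

```bash
python3 plan.py 6 4 0
```

```text
t 35.35 z 56.5 ori [-1.7994e+02 -3.0000e-02 -6.8340e+01] F [ 4.4  2.6 -0.7] Fm [3.94 2.55] |Fm| 4.69
pose [548.93  -5.04] 21.54 gap before/after -0.29 -0.29 s 141.9 Fn 3.96 Ft 2.51 shell [ 31.5 -58.1]
[[0.0, -0.6, 0, 0], [-0.0, -0.6, 0, 0], [-0.05, -0.6, 0, 0], [0.0, -0.55, 0, 0], [-0.05, -0.6, 0, 0], [-0.05, -0.6, 0, 0], [-0.05, -0.6, 0, 0], [-0.1, -0.6, 0, 0], [-0.05, -0.55, 0, 0], [-0.1, -0.6, 0, 0]] corr 0.0
```

Request:
{"api": "jog_arm", "payload": {"commands": [[0, -0.6, 0, 0], [0, -0.6, 0, 0], [-0.05, -0.6, 0, 0], [0, -0.55, 0, 0], [-0.05, -0.6, 0, 0], [-0.05, -0.6, 0, 0], [-0.05, -0.6, 0, 0], [-0.1, -0.6, 0, 0], [-0.05, -0.55, 0, 0], [-0.1, -0.6, 0, 0]]}}

```text
clock: 36.18
tool_pos: [0.5991, -0.0535, 0.0566]
orientation: [-179.9, -0.0, -68.3]
force: [5.0, 2.4, -0.6]
opening: 0.0242
```

```bash
python3 plan.py 6 4 0
```

```text
t 36.18 z 56.6 ori [-1.7994e+02 -4.0000e-02 -6.8340e+01] F [ 5.   2.4 -0.6] Fm [4.44 1.75] |Fm| 4.78
pose [548.93  -5.04] 21.54 gap before/after -0.26 -0.26 s 147.9 Fn 4.09 Ft 2.47 shell [ 28.9 -63.5]
[[-0.1, -0.6, 0, 0], [-0.1, -0.55, 0, 0], [-0.15, -0.6, 0, 0], [-0.1, -0.55, 0, 0], [-0.15, -0.6, 0, 0], [-0.15, -0.55, 0, 0], [-0.2, -0.6, 0, 0], [-0.15, -0.55, 0, 0], [-0.2, -0.55, 0, 0], [-0.2, -0.6, 0, 0]] corr -0.01
```

Request:
{"api": "jog_arm", "payload": {"commands": [[-0.1, -0.6, 0, 0], [-0.1, -0.55, 0, 0], [-0.15, -0.6, 0, 0], [-0.1, -0.55, 0, 0], [-0.15, -0.6, 0, 0], [-0.15, -0.55, 0, 0], [-0.2, -0.6, 0, 0], [-0.15, -0.55, 0, 0], [-0.2, -0.55, 0, 0], [-0.2, -0.6, 0, 0]]}}

```text
clock: 37.02
tool_pos: [0.5976, -0.0593, 0.0566]
orientation: [-179.9, -0.0, -68.3]
force: [5.8, 0.5, -1.1]
opening: 0.0242
```

```bash
python3 plan.py 3 4 0
```

```text
t 37.02 z 56.6 ori [-1.7994e+02 -5.0000e-02 -6.8340e+01] F [ 5.8  0.5 -1.1] Fm [4.63 0.8 ] |Fm| 4.7
pose [548.93  -5.04] 21.54 gap before/after -0.21 -0.21 s 154.0 Fn 4.08 Ft 2.33 shell [ 25.3 -68.4]
[[-0.1, -0.3, 0, 0], [-0.1, -0.25, 0, 0], [-0.1, -0.3, 0, 0], [-0.1, -0.25, 0, 0], [-0.15, -0.3, 0, 0], [-0.1, -0.25, 0, 0], [-0.1, -0.3, 0, 0], [-0.15, -0.25, 0, 0], [-0.1, -0.25, 0, 0], [-0.15, -0.3, 0, 0]] corr -0.01
```

Request:
{"api": "jog_arm", "payload": {"commands": [[-0.15, -0.5, 0, 0], [-0.2, -0.5, 0, 0], [-0.2, -0.5, 0, 0], [-0.2, -0.5, 0, 0], [0.3, -0.1, 0, 0], [1, -0.4, 0, 0], [3, -1.2, 0, 0], [6, -2.5, 0, 0], [8, -3, 0, 0], [8, -3, 0, 0]]}}

```text
clock: 37.85
tool_pos: [0.6225, -0.0717, 0.0559]
orientation: [179.9, 0.0, -68.4]
force: [0.1, -0.0, -0.2]
opening: 0.0241
```

Request:
{"api": "jog_arm", "payload": {"commands": [[2, -2, 6, 0], [0, 0, 12, 0], [0, 0, 12, 0], [0, 0, 12, 0], [0, 0, 12, 0], [0, 0, 12, 0], [0, 0, 6, 0], [0, 0, 0, 0], [0, 0, 0, 0], [0, 0, 0, 0]]}}

```text
clock: 38.68
tool_pos: [0.6239, -0.0731, 0.1277]
orientation: [180.0, 0.0, -68.4]
force: [-0.4, -0.3, -1.2]
opening: 0.0244
```

```bash
python3 now.py; python3 - <<'E'
from h import *
s=snapshot('scene')
S=np.clip(s['image'][150:270,230:390].astype(float)*2.2,0,255).astype(np.uint8)
save(cv2.resize(S,(800,600),interpolation=cv2.INTER_CUBIC),'after')
E
```

```text
t 38.6833 tcp [623.94 -73.08 127.75] ori [ 1.7996e+02  3.0000e-02 -6.8360e+01] F [-0.35 -0.26 -1.24] M [-0.008  0.092  0.029]
pose [548.93  -5.04] 21.54 gap 29.37 s 156.2 / 157.9 n [ 0.917 -0.399] Fn -0.22 Ft -0.38 shell [ 44.8 -90.8]
```

View pics/after.png

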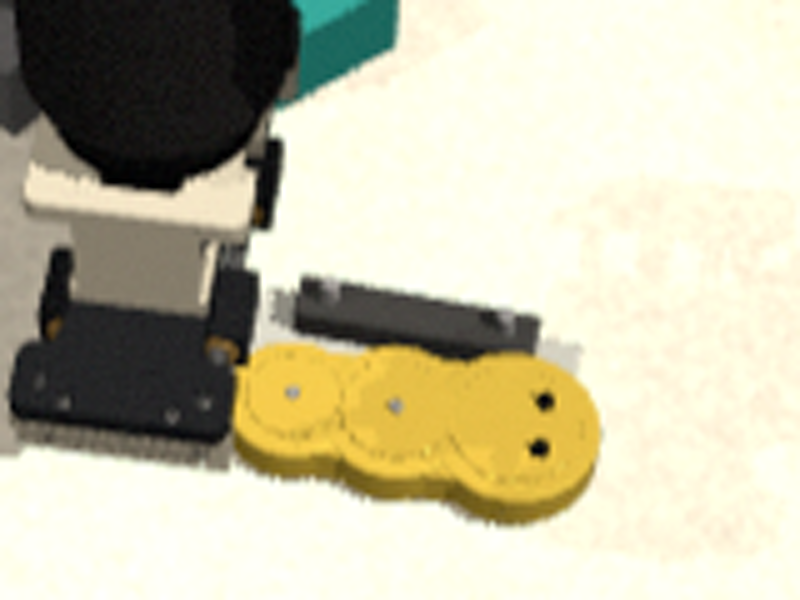

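All three white catches now look flush: no white is left along the wall, roughly (250–600, 440–520) in the crop. I'm now taking the stylus back to the stand.

Request:
{"api": "jog_arm", "payload": {"commands": [[-8, -10, 0, -2], [-17, -19, 0, -3], [-17, -19, 0, -3], [-17, -19, 0, -3], [-17, -19, 0, -3], [-17, -19, 0, -3], [-17, -19, 0, -3], [-17, -19, 0, -3], [-17, -19, 0, -3], [-12, -14, 0, -3]]}}

```text
clock: 39.57
tool_pos: [0.466, -0.2504, 0.1277]
orientation: [179.9, 0.0, -97.6]
force: [0.1, -0.8, -0.8]
opening: 0.024
```

Request:
{"api": "jog_arm", "payload": {"commands": [[-9, -10, 0, -2.1], [-5, -6, 0, -1], [-2.5, -3.5, 0, -1], [0, 0, 0, 0], [0, 0, 0, 0], [0, 0, 0, 0], [0, 0, 0, 0], [0, 0, 0, 0], [0, 0, 0, 0], [0, 0, 0, 0]]}}

```text
clock: 40.4
tool_pos: [0.4521, -0.2684, 0.1282]
orientation: [180.0, 0.0, -101.4]
force: [-0.7, -0.7, -0.4]
opening: 0.0242
```

```bash
python3 - <<'E'
from h import *
o=get_obs(); print(o['tool_pos'],o['orientation'],o['force'],o['moment'],o['clock'],o['opening'])
s=snapshot('scene')
S=np.clip(s['image'][100:180,190:290].astype(float)*2.2,0,255).astype(np.uint8)
save(cv2.resize(S,(700,560),interpolation=cv2.INTER_CUBIC),'back')
E
```

```text
[ 0.45212615 -0.26843272  0.12822396] [ 1.79997224e+02  4.32514412e-04 -1.01425905e+02] [-0.73528012 -0.71380765 -0.38136326] [ 0.06937749  0.11305528 -0.0442211 ] 40.4 0.024180190955788612
```

View pics/back.png

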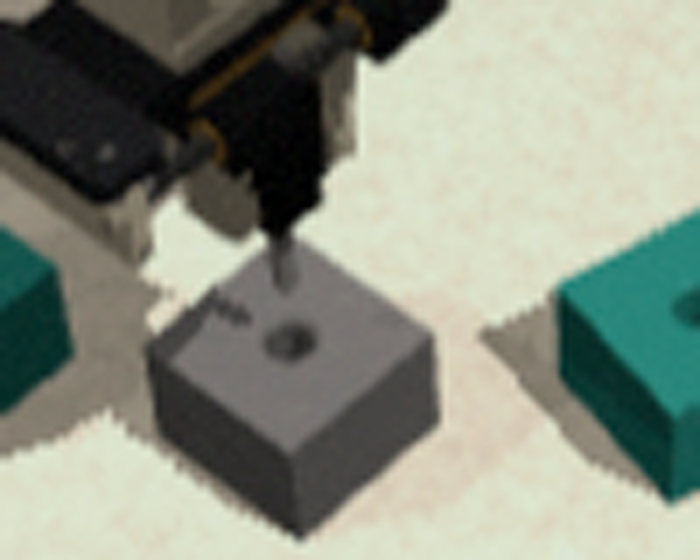

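```bash
python3 - <<'E'
from h import *
import pickle
s=pickle.load(open('scene0.pkl','rb'))
f=lambda x,y:[190+(x+.5)/7-.5,100+(y+.5)/7-.5]
print('tip',onz(s,[f(286,290)],.0796)*1000,'hole',onz(s,[f(290,342)],.05)*1000)
b=np.array([.45213,-.26843])
print('expected vertical rod px (crop)', [((q-[190,100]+.5)*7-.5).round(0) for q in proj(s,[[*b,.12],[*b,.0796],[*b,.05]])])
E
```

```text
tip [[ 454.21351313 -265.39928848   79.6       ]] hole [[ 452.89539011 -267.27995954   50.        ]]
expected vertical rod px (crop) [array([272., 201.]), array([282., 282.]), array([288., 339.])]
```

Request:
{"api": "jog_arm", "payload": {"commands": [[-0.5, -0.8, 0, 0], [-0.5, -0.7, -6, 0], [0, 0, -6, 0], [0, 0, -6, 0], [0, 0, -6, 0], [0, 0, -6, 0], [0, 0, -6, 0], [0, 0, -6, 0], [0, 0, 0, 0], [0, 0, 0, 0]]}}

```text
clock: 41.28
tool_pos: [0.4507, -0.2701, 0.0858]
orientation: [179.9, -0.0, -101.5]
force: [0.3, 0.3, -0.5]
opening: 0.0243
```

```bash
python3 - <<'E'
from h import *
o=get_obs(); print(o['tool_pos'],o['force'],o['moment'],o['clock'],o['opening'])
s=snapshot('scene')
S=np.clip(s['image'][100:180,190:290].astype(float)*2.2,0,255).astype(np.uint8)
save(cv2.resize(S,(700,560),interpolation=cv2.INTER_CUBIC),'ins')
E
```

```text
[ 0.45070373 -0.27014535  0.08579481] [ 0.3422874  0.3234944 -0.4990882] [ 0.00751018 -0.00370431 -0.04466465] 41.2833 0.024290098004251803
```

View pics/ins.png

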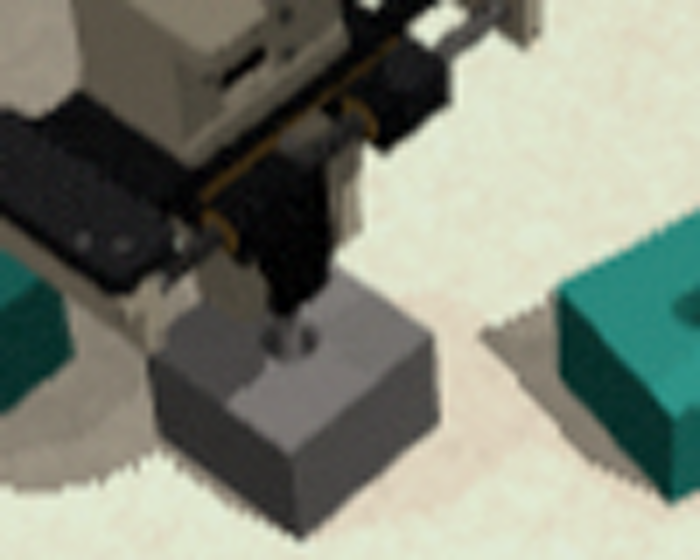

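The rod is inside the hole at (290,340) with no side load, so I'm going on down.

Request:
{"api": "jog_arm", "payload": {"commands": [[0, 0, -3, 0], [0, 0, -4, 0], [0, 0, -4, 0], [0, 0, -4, 0], [0, 0, -4, 0], [0, 0, -3, 0], [0, 0, -2, 0], [0, 0, -1, 0], [0, 0, 0, 0], [0, 0, 0, 0]]}}

```text
clock: 42.17
tool_pos: [0.451, -0.2702, 0.0613]
orientation: [-180.0, -0.0, -101.5]
force: [0.1, -0.3, -0.3]
opening: 0.0239
```

Request:
{"api": "jog_arm", "payload": {"commands": [[0, 0, -0.3, 0], [0, 0, -0.3, 0], [0, 0, -0.3, 0], [0, 0, -0.3, 0], [0, 0, 0, 0], [0, 0, 0, 0], [0, 0, 0, 0], [0, 0, 0, 0], [0, 0, 0, 0], [0, 0, 0, 0]]}}

```text
clock: 43.0
tool_pos: [0.4509, -0.2702, 0.0601]
orientation: [180.0, -0.0, -101.5]
force: [-0.5, 0.2, -0.8]
opening: 0.024
```

```bash
python3 - <<'E'
from h import *
o=get_obs(); print(o['tool_pos'],o['force'],o['moment'],o['clock'],o['opening'])
E
```

```text
[ 0.45091696 -0.2701751   0.06005175] [-0.5371354   0.23204518 -0.84561099] [ 0.04681419  0.05090846 -0.00581174] 43.0 0.02396530334529171
```

Request:
{"api": "jog_arm", "payload": {"commands": [[0, 0, -0.3, 0], [0, 0, -0.3, 0], [0, 0, -0.2, 0], [0, 0, -0.2, 0], [0, 0, 0, 0], [0, 0, 0, 0], [0, 0, 0, 0], [0, 0, 0, 0], [0, 0, 0, 0], [0, 0, 0, 0]]}}

```text
clock: 43.83
tool_pos: [0.451, -0.2702, 0.0591]
orientation: [-180.0, -0.0, -101.5]
force: [0.8, -0.4, 0.1]
opening: 0.0237
```

```bash
python3 - <<'E'
from h import *
o=get_obs(); print(o['tool_pos'],o['force'],o['moment'],o['clock'],o['opening'])
E
```

```text
[ 0.4509729  -0.27017299  0.0590863 ] [ 0.80648034 -0.37316935  0.09676141] [-0.00361483  0.12107624 -0.0373615 ] 43.8333 0.02371042963135127
```

Request:
{"api": "jog_arm", "payload": {"commands": [[0, 0, -0.2, 0], [0, 0, -0.2, 0], [0, 0, -0.2, 0], [0, 0, 0, 0], [0, 0, 0, 0], [0, 0, 0, 0], [0, 0, 0, 0], [0, 0, 0, 0], [0, 0, 0, 0], [0, 0, 0, 0]]}}

```text
clock: 44.67
tool_pos: [0.451, -0.2702, 0.0586]
orientation: [-180.0, -0.0, -101.5]
force: [-0.9, 1.8, 5.6]
opening: 0.0241
```

Request:
{"api": "jog_arm", "payload": {"commands": [[0, 0, 0, 0], [0, 0, 0, 0], [0, 0, 0, 0], [0, 0, 0, 0], [0, 0, 0, 0], [0, 0, 0, 0], [0, 0, 0, 0], [0, 0, 0, 0], [0, 0, 0, 0], [0, 0, 0, 0]], "fingers": 60}}

```text
clock: 45.5
tool_pos: [0.4509, -0.2702, 0.0584]
orientation: [180.0, 0.0, -101.5]
force: [-0.5, -0.7, -0.3]
opening: 0.06
```

```bash
python3 - <<'E'
from h import *
o=get_obs(); print(o['tool_pos'],o['force'],o['moment'],o['clock'],o['opening'])
s=snapshot('scene')
S=np.clip(s['image'][90:170,190:290].astype(float)*2.2,0,255).astype(np.uint8)
save(cv2.resize(S,(700,560),interpolation=cv2.INTER_CUBIC),'rel')
E
```

```text
[ 0.45092464 -0.27016807  0.05844746] [-0.50788853 -0.68633682 -0.28542331] [ 0.03583796  0.08821853 -0.03025885] 45.5 0.05995061735106639
```

View pics/rel.png

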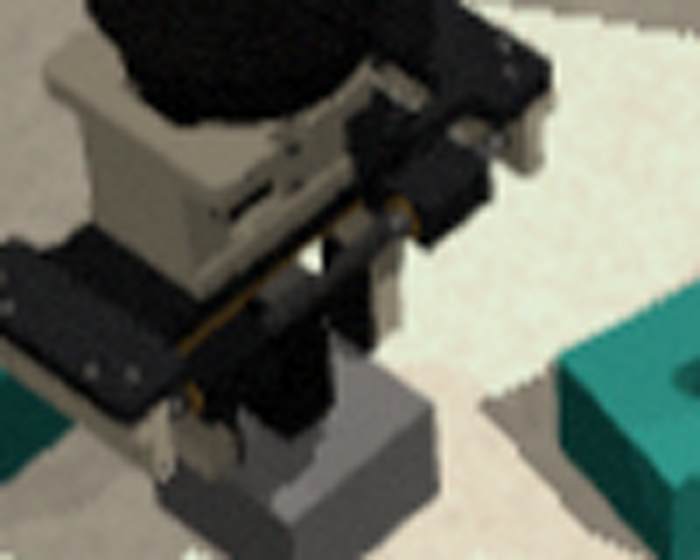

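Released, and the forces are back to about zero. Now raising clear.

Request:
{"api": "jog_arm", "payload": {"commands": [[0, 0, 4, 0], [0, 0, 10, 0], [0, 0, 12, 0], [0, 0, 12, 0], [0, 0, 14, 0], [0, 0, 14, 0], [0, 0, 14, 0], [0, 0, 14, 0], [0, 0, 14, 0], [0, 0, 10, 0]]}}

```text
clock: 46.38
tool_pos: [0.4514, -0.2703, 0.1788]
orientation: [-179.9, -0.0, -101.4]
force: [0.0, -0.1, 0.3]
opening: 0.0602
```

Request:
{"api": "jog_arm", "payload": {"commands": [[-8, -25, 0, 0], [-8, -25, 0, 0], [-8, -25, 0, 0], [-8, -25, 0, 0], [-8, -25, 0, 0], [-4, -12, 0, 0], [0, 0, 0, 0], [0, 0, 0, 0], [0, 0, 0, 0], [0, 0, 0, 0]]}}

```text
clock: 47.22
tool_pos: [0.4073, -0.4064, 0.1767]
orientation: [-180.0, 0.0, -101.4]
force: [0.5, 0.3, 0.3]
opening: 0.0598
```

```bash
python3 - <<'E'
from h import *
import pickle
o=get_obs(); print(o['tool_pos'],o['force'],o['clock'],o['opening'],np.abs(o['qvel']).max())
t=snapshot('top');s=snapshot('scene')
b=lambda im:np.clip(im.astype(float)*2,0,255).astype(np.uint8)
A=cv2.resize(b(s['image'][100:180,190:290]),(400,320),interpolation=cv2.INTER_CUBIC)
B=cv2.resize(b(s['image'][185:265,265:365]),(400,320),interpolation=cv2.INTER_CUBIC)
C=cv2.resize(b(t['image'][110:310,130:380]),(400,280));D=cv2.resize(b(t['image'][200:300,350:475]),(400,280))
save(np.vstack([np.hstack([A,B]),np.hstack([C,D])]),'final')
for n,S in(('top',t),('scene',s)):
    a=pickle.load(open(n+'0.pkl','rb'))['image']; d=np.abs(S['image'].astype(int)-a).sum(2)
    if n=='scene': print('spool/tray/board diff px',[(d[y0:y1,x0:x1]>90).sum() for x0,y0,x1,y1 in((405,240,450,290),(360,340,405,385),(140,238,185,280))])
E
```

```text
[ 0.40725681 -0.40636946  0.17668456] [0.51053443 0.30669949 0.34784919] 47.2167 0.05976220561950538 0.1934416924878998
spool/tray/board diff px [np.int64(0), np.int64(0), np.int64(0)]
```

View pics/final.png

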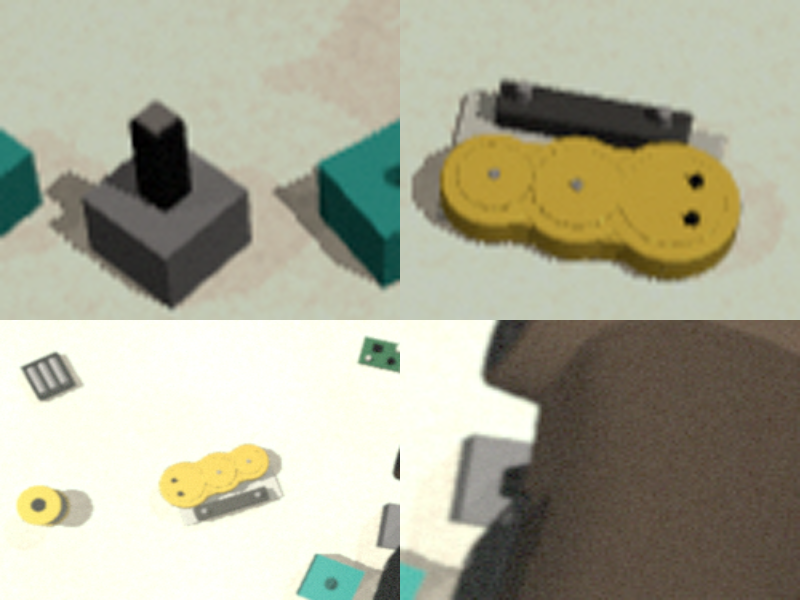

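The stylus stands upright in the grey stand, handle at about (160,160) in the crop. No white bumps show on the shell wall, and the bystanders have not moved. I'm handing the job in.

```bash
python3 -c "
from plant import close_job; print(close_job())"
```

```text
the job is handed in; nothing more can be done
None
```

I ran the stylus along the catch wall in one unbroken pass, stood it back in the grey stand, let go and handed the job in. The clock was about 47 s at that point, against the 72 s limit.

- **Run:** contact began at 11.1 s on the +y flank of the big lobe, about 20 mm before catch 1. It ended about 20 mm past catch 3, on the -y flank of the small lobe.
- **Force:** the reading at the end of each move was mostly 4–6 N in total. It rose to about 7 N for a moment on the way onto catch 2 and fell to about 3 N on catch 3, where I pressed in slightly to get back onto the wall. I could only read the force at the end of each call, not between.
- **Catches:** in the last scene picture no white bump shows on any of the three. I judged them flush from the picture and from the wall-contact forces; there was no direct reading of the catches.
- **Stylus:** friction tilted it about 2° in the fingers, which I corrected for by shifting about 2 mm before putting it back. It touched down at about 5 N and now stands upright in the stand.
- **Bystanders:** the spool, battery tray and board are unchanged between the first and last scene pictures, and the gripper is clear of everything.
- **Disagreements:** the two cameras differed by 1–3 mm on positions. The wall, measured by contact, lay within about 0.6 mm of the fitted shell outline.

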